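Fetch the boxed-in setting bar for the impact tester

TASK

The notched steel setting bar lies on the white storage board, boxed in between the round weight and the clamp jaw. First set both of these upright, wholly on the grey side mat, leaving the bar where it lies; then lay the bar, notch up, centred across the two steel anvils of the white specimen support while the other two wait on the mat. Last, put the weight and the jaw back upright, centred on their own cork pads of the board (weight on the round one, jaw squarely along the oblong one), setting everything down gently without dropping it and leaving the bottle and the wrench alone.

Things in the scene. Friction and masses are not known exactly. Their poses are not given: they have to be found in the camera images.
- weight: Turned steel weight: a disc 60 mm in diameter and 26 mm high with a round grip stem 22 mm in diameter standing on its centre, top of the stem 90 mm above the underside; dark rings on the stem. 0.5 to 0.8 kg. Origin at the centre of the underside, z up along the stem. It starts on the round cork pad.
- jaw: Aluminium clamp jaw: a block 80 (x) x 50 (y) x 40 (z) mm with a flat upright tang on its centre, 34 (x) x 16 (y) mm, top of the tang 90 mm above the underside; grip the tang across its 16 mm. 0.4 to 0.65 kg. Origin at the centre of the underside, x along the block's length. It starts on the oblong cork pad.
- bar: Steel setting bar 100 (x) x 24 (y) x 24 (z) mm with a dark notch across the middle of its top face, about 0.4 kg. Origin at the centre of the underside, x along its length. It starts flat on the white board between the weight and the jaw, about 5 mm from the weight and 10 mm from the jaw: too tight for fingers.
- pad_round: Round cork pad 68 mm in diameter and 4 mm thick, fixed on the white board (board 130 x 210 x 10 mm): place of the weight. Origin at the centre of the pad's underside, z up; its top is 4 mm above the origin. The pads' centres lie 47 mm either side of the board's middle; which side each is on varies.
- pad_oblong: Oblong cork pad 92 (x) x 62 (y) mm and 4 mm thick, fixed on the white board: place of the jaw, jaw length along the pad's x (either way round). Origin at the centre of the pad's underside; its top is 4 mm above the origin.
- mat: Grey side mat 260 (x) x 140 (y) mm, 4 mm thick, fixed flat on the black bench: where the weight and the jaw wait. There is room for both side by side along its x. Origin at the centre of its underside; its top is 4 mm above the origin.
- support: Specimen support of an impact tester, fixed: white base 100 (x) x 140 (y) x 24 mm with two steel anvils 42 (x) x 24 (y) mm, their centres at y = -36 and +36 mm, flat tops 60 mm above the origin. The bar lies across both, its length along the support's y (either way round), its middle above the support's centre. Origin at the centre of the underside.
- bottle: Bystander: white plastic bottle 56 mm in diameter, 130 mm high, at the far edge of the work. Origin at the centre of the underside. Leave it alone.
- wrench: Bystander: steel wrench 150 mm long lying on the bench at the far edge of the work, along its own x; origin under its middle. Leave it alone.
Mind the look-alikes: they are no part of the job. Of the things like the bar, leave any that is red; of the rest the smaller one is meant.

How it is judged (in metres and radians):
On the way, in this order (a step that is already met when the one before it is completed fails the run):
1. the weight and the jaw stand upright and released on the grey mat, the bar still where it lay (within 30 mm) (x of weight in the frame of mat between -0.106 and 0.106 m and y of weight in the frame of mat between -0.046 and 0.046 m and z of each of weight, jaw in the frame of mat below 0.009 m and angle between each of weight, jaw's own z axis and vertical below 0.1 rad and contact force between the fingers and weight below 0.3 N and x of jaw in the frame of mat between -0.102 and 0.102 m and y of jaw in the frame of mat between -0.046 and 0.046 m and contact force between the fingers and jaw below 0.3 N and distance of bar from where it was at the start of the episode below 0.03 m), for 0.2 s.
2. the bar lies released across both anvils of the support while the weight and the jaw still stand on the mat (horizontal distance between bar and support below 0.013 m and z of bar in the frame of support between 0.055 and 0.065 m and angle between bar's own z axis and vertical below 0.08 rad and angle between the x axis of bar and the y axis of support, either way round below 0.15 rad and contact force between the fingers and bar below 0.3 N and x of weight in the frame of mat between -0.106 and 0.106 m and y of weight in the frame of mat between -0.046 and 0.046 m and z of each of weight, jaw in the frame of mat below 0.009 m and angle between each of weight, jaw's own z axis and vertical below 0.1 rad and contact force between the fingers and weight below 0.3 N and x of jaw in the frame of mat between -0.102 and 0.102 m and y of jaw in the frame of mat between -0.046 and 0.046 m and contact force between the fingers and jaw below 0.3 N), for 0.2 s.
At the end, for the whole second after the job is handed in: Bar across both anvils, notch up, within 13 mm of the support's centre and 0.15 rad of square; weight on the round pad and jaw on the oblong pad, upright (0.08 rad), within 12 mm of centre, jaw within 0.17 rad of the pad's length; all released and at rest (horizontal distance between bar and support below 0.013 m and z of bar in the frame of support between 0.055 and 0.065 m and angle between each of bar, weight, jaw's own z axis and vertical below 0.08 rad and angle between the x axis of bar and the y axis of support, either way round below 0.15 rad and contact force between the fingers and bar below 0.3 N and horizontal distance between weight and pad_round below 0.012 m and z of weight in the frame of pad_round between -0.001 and 0.009 m and horizontal distance between jaw and pad_oblong below 0.012 m and z of jaw in the frame of pad_oblong between -0.001 and 0.009 m and angle between the x axis of jaw and the x axis of pad_oblong, either way round below 0.17 rad and linear speed of each of weight, jaw, bar below 0.02 m/s); the robot touches nothing.
It fails at once if the bottle or the wrench is disturbed (moved more than 20 mm) (distance of any of bottle, wrench from where it was at the start of the episode above 0.02 m).
It fails at once if the weight, the jaw or the bar is tipped over (more than 0.6 rad) (angle between any of weight, jaw, bar's own z axis and vertical above 0.6 rad).
It fails at once if the weight, the jaw or the bar is dropped (moving faster than 0.5 m/s with no finger touching it, a fall of over about 12 mm) ((linear speed of weight above 0.5 m/s and contact force between the fingers and weight below 0.1 N) or (linear speed of jaw above 0.5 m/s and contact force between the fingers and jaw below 0.1 N) or (linear speed of bar above 0.5 m/s and contact force between the fingers and bar below 0.1 N)).
It also fails if it takes over 134 s, if anything falls off the work surface, if the arm or the gripper's body presses on something with over 40 N, if the wrist force passes 120 N, or if a joint passes its speed limit or range.

ROBOT

A 6-joint arm with a two-finger parallel gripper is mounted at the origin on the work surface. World frame = base frame: x ahead of the robot, y to its left, z up, the work surface at z = 0. Lengths are in m, angles in degrees, forces in N, time in s.
With the tool pointing down it reaches from about 0.35 to 0.875 m from the base axis. Payload 4.2 kg.
Tool frame: the origin (TCP) lies midway between the tips of the shut fingers; the grasp point (between the pads) lies 19 mm behind it (hold_point_z is the z of the grasp point in the tool frame, in m); z points along the fingers, y is the direction in which the jaws open and shut (so a half turn about z gives the same grasp; the last joint's range is limited). The gripper opens to 87 mm and grips with 3 to 60 N. Pads are 19 mm wide; open, the fingers measure 117 mm over their backs; the gripper's body (75 mm by 190 mm) begins 51 mm behind the grasp point.
Start: joints at [78.3, 22.042, 0.453, 0, -68.411, -14.817], TCP at [0.279, 0.559, 0.223] pointing down, gripper open.
Joint ranges: [-179.83, 179.83], [-69.29, 118.12], [-61.27, 80.66], [-181.25, 117.63], [-171.15, -9.14], [-177.46, 177.46]. Speed limits (degrees/s): [159.86, 159.86, 180, 180, 180, 180].

INTERFACE

Orientations are given as a 3x3 rotation matrix whose columns are the frame's x, y, z axes.
In Python, from station import * gives the robot as it stands. The module is installed in compiled form; this text tells all that it offers.
- The arm moves only by the tool jog_arm, never from a script. Its argument "moves" is a list of rows, each a list of 7 numbers: the closure, from -1 (fully open) to 1 (shut), then the shift along the tool's x, y, z in m, then the turn, a rotation vector about the tool's x, y, z in rad. In form: [[gripper, x, y, z, wx, wy, wz], ...]. A call has exactly 10 rows; each row is the pose to reach, as a shift and turn from the pose commanded when the call began, along the tool's axes at that moment; what a row does not reach only later rows make up. A row lasts 1/12 s, in which the tool goes at most 41.7 mm and 7.16 degrees, less where a joint would pass 70% of its speed; a pose out of reach is approached as far as the arm can. A call with a gripper value outside its range is refused whole. The fingers move at their own pace and stop on an object; the grip force is fixed at half the most. Time passes only in rows, so rows that repeat a pose let the fingers close, or fill a call up. It gives the time, the measured TCP pose, the force and the opening at its end, in the units of the state.
- sense(): the state, without advancing time (a new reading comes with each control period).
- capture(name): name is "side" or "top"; returns a dict with "frame" (420x560x3 uint8, red, green, blue), "fov_y" (degrees; the focal length in pixels is half the picture's height over the tangent of half this angle, whatever the lens; pixels are square), "cx", "cy" (the principal point, pixels), "world_from_camera" (4x4, takes a point from camera to world coordinates). Camera axes: x right, y down, z forward; pixel columns grow to the right and rows downward; lengths in m; the calibration is good to about 2 mm. A picture is of the moment at which its call begins. There is no depth.
- finish_job(): hands the job in, once; it reports no verdict.
The state is a dict: "time_s": time; "joints": joint angles; "joint_velocities": joint speeds; "effort": joint torques, N m; "tcp_pos": TCP position; "ee_rot": TCP orientation; "wrist_force": force on the tool from outside, world axes, zero at the start; "moment": the same for the moment, N m; "gripper_width": opening from 0.0 (shut) to 1.0 (fully open).
Only numpy, scipy, OpenCV 4.12 (cv2) and the standard library are available. Lean on these libraries where they do the work, as an engineer would, in place of code of your own. Each camera call takes 0.05 s, during which the arm holds its last target.

## Working session

There is one attempt and no reset: what is moved stays moved. The work goes in short steps, Python scripts to look and compute and a tool call to move; the robot and the scene stay as the last step left them, time stands still between calls to the robot, and variables do not carry over. Pictures are saved under pics/ and viewed, and the job is handed in when it is done.

Besides the shell and the picture viewer there is one more tool, called after "Emit:" as a command line: name --pt "numbers of a row" for each row, then --argument value for the rest. jog_arm: Moves the arm, as the interface text tells. Its arguments: {"type":"object","properties":{"moves":{"type":"array"}},"required":["moves"]}

```bash
mkdir -p pics; ls; python3 - <<'E'
from station import *
import cv2, numpy as np, pickle
s=sense(); print({k:np.round(v,4).tolist() for k,v in s.items()})
for n in ("side","top"):
    c=capture(n); cv2.imwrite(f"pics/{n}0.png",c["frame"][:,:,::-1]); pickle.dump(c,open(f"{n}0.pkl","wb"))
    print(n,c["fov_y"],c["cx"],c["cy"],np.round(c["world_from_camera"],3).tolist(), [k for k in c])
E
```

```text
pics
{'time_s': 0.0, 'joints': [78.3012, 22.0881, 0.3806, -0.0267, -68.413, -14.8178], 'joint_velocities': [-0.0727, 0.0734, 0.0511, 0.0108, 0.0599, 0.0774], 'effort': [-0.0001, -39.0668, 18.7402, 4.22, 0.011, -0.0002], 'tcp_pos': [0.2787, 0.5587, 0.2215], 'ee_rot': [[0.8947, -0.4466, -0.0009], [-0.4466, -0.8947, -0.002], [0.0001, 0.0021, -1.0]], 'wrist_force': [-0.4478, -0.5462, -0.4477], 'moment': [-0.0104, -0.0257, 0.0074], 'gripper_width': 0.9967}
side 55.59582876038285 270.60299395367076 211.21852101967326 [[0.738, -0.379, 0.558, -0.026], [-0.675, -0.395, 0.623, -0.662], [-0.016, -0.837, -0.548, 0.689], [0.0, 0.0, 0.0, 1.0]] ['frame', 'fov_y', 'cx', 'cy', 'world_from_camera']
top 52.89720500071424 280.2178397771293 204.0419548141727 [[0.01, -0.986, 0.166, 0.437], [-1.0, -0.008, 0.012, 0.063], [-0.011, -0.166, -0.986, 1.09], [0.0, 0.0, 0.0, 1.0]] ['frame', 'fov_y', 'cx', 'cy', 'world_from_camera']
```

View pics/top0.png

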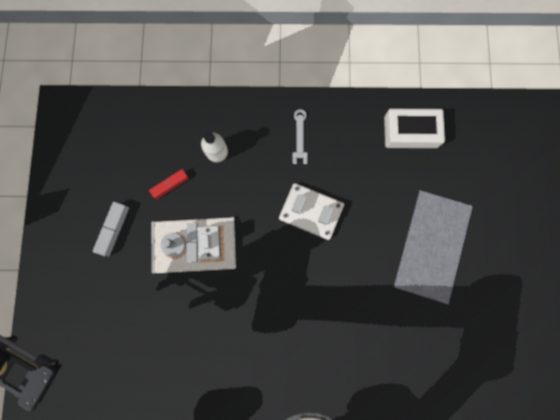

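View pics/side0.png

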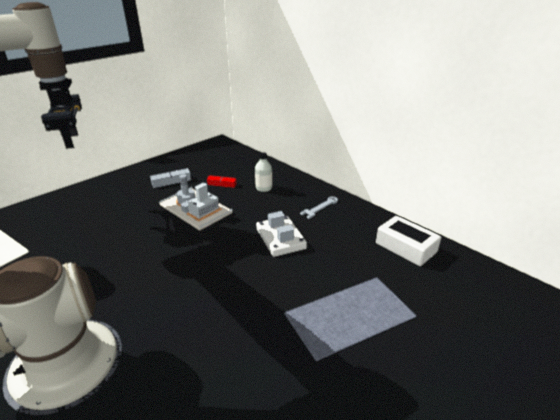

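```bash
cat > h.py <<'E'
import numpy as np, cv2, pickle
def load(n): return pickle.load(open(n,"rb"))
def K(c):
    f=210/np.tan(np.radians(c["fov_y"]/2)); return f
def ray2plane(c,uv,z):
    uv=np.atleast_2d(np.asarray(uv,float)); f=K(c); T=c["world_from_camera"]
    d=np.c_[(uv[:,0]-c["cx"])/f,(uv[:,1]-c["cy"])/f,np.ones(len(uv))]@T[:3,:3].T
    o=T[:3,3]; s=(z-o[2])/d[:,2]; return o+d*s[:,None]
def proj(c,P):
    P=np.atleast_2d(P); T=c["world_from_camera"]; q=(P-T[:3,3])@T[:3,:3]; f=K(c)
    return np.c_[q[:,0]/q[:,2]*f+c["cx"],q[:,1]/q[:,2]*f+c["cy"]]
def crop(c,x0,y0,x1,y1,k,fn):
    im=c["frame"][y0:y1,x0:x1,::-1]; im=cv2.resize(im,None,fx=k,fy=k,interpolation=cv2.INTER_CUBIC)
    im=np.clip(im.astype(float)*1.0,0,255).astype(np.uint8); cv2.imwrite(fn,im)
E
python3 - <<'E'
from h import *
t=load("top0.pkl"); s=load("side0.pkl")
crop(t,140,205,250,285,7,"pics/a1.png"); crop(t,270,175,480,310,3.8,"pics/a2.png"); crop(s,145,160,245,235,8,"pics/a3.png"); 
E
```

```text
(no output)
```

View pics/a1.png

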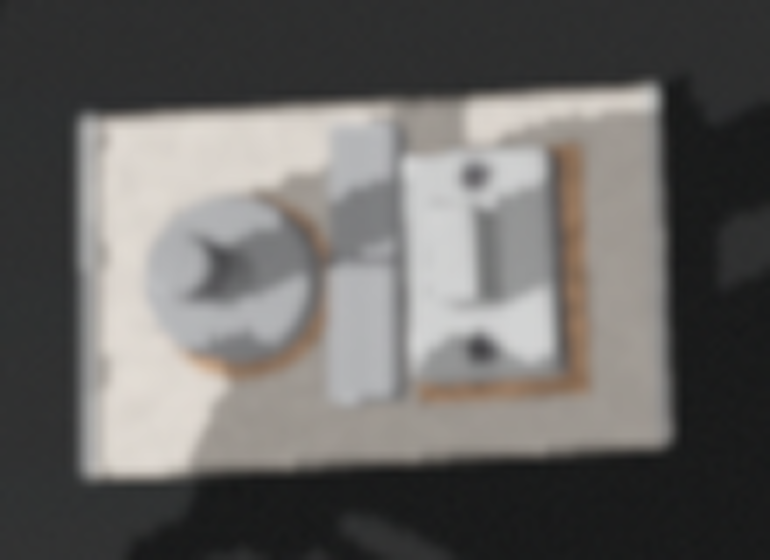

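View pics/a2.png

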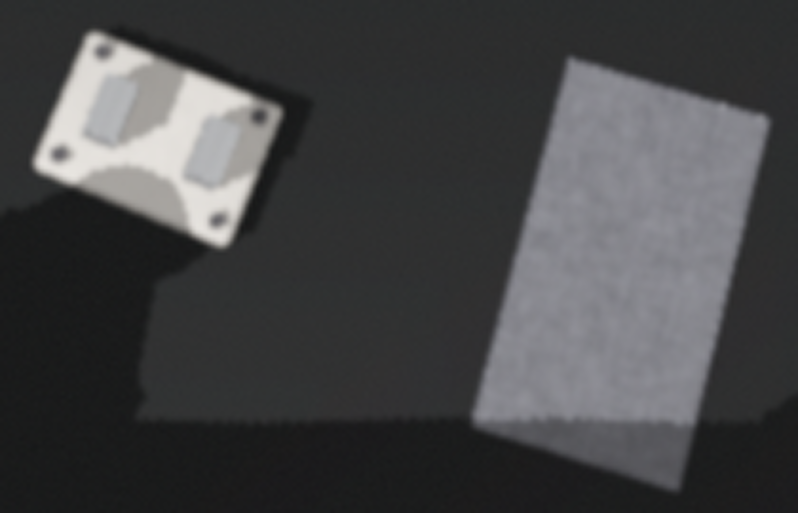

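View pics/a3.png

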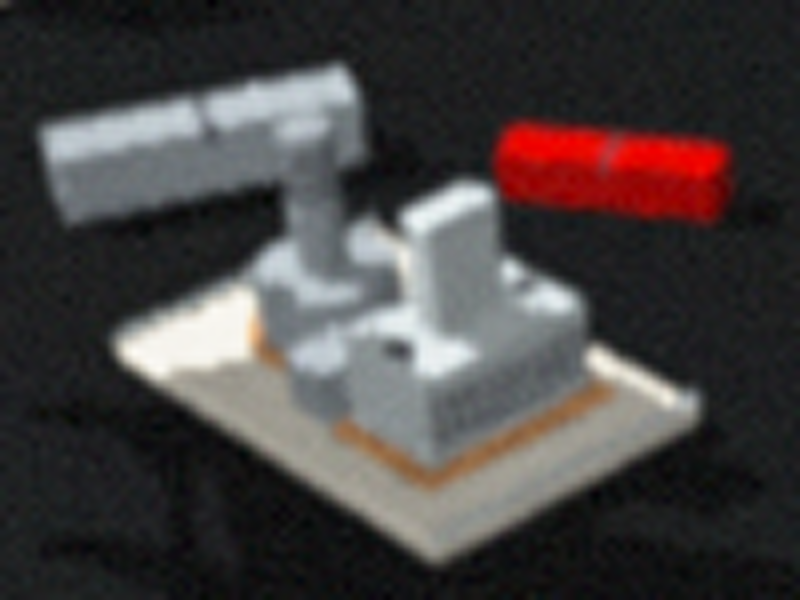

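```bash
cat >> h.py <<'E'
def up(c,k=6):
    return cv2.resize(c["frame"],None,fx=k,fy=k,interpolation=cv2.INTER_CUBIC)
def contours(mask,k,roi,minA):
    # roi in original px
    m=np.zeros_like(mask); x0,y0,x1,y1=[int(a*k) for a in roi]; m[y0:y1,x0:x1]=mask[y0:y1,x0:x1]
    cs,_=cv2.findContours(m,cv2.RETR_EXTERNAL,cv2.CHAIN_APPROX_NONE)
    return [((q[:,0,:]+.5)/k-.5) for q in cs if cv2.contourArea(q)>minA*k*k]
def rect(c,uv,z):
    P=ray2plane(c,uv,z)[:,:2]; r=cv2.minAreaRect((P*1000).astype(np.float32)); (cx,cy),(w,h),a=r
    if w<h: w,h,a=h,w,a+90
    return np.round([cx,cy,w,h,(a+90)%180-90],1)  # long-axis angle
E
python3 - <<'E'
from h import *
t=load("top0.pkl"); k=6; I=up(t,k); g=cv2.cvtColor(I,cv2.COLOR_RGB2GRAY).astype(int)
hsv=cv2.cvtColor(I,cv2.COLOR_RGB2HSV)
bright=((g>90)*255).astype(np.uint8)
for q in contours(bright,k,(145,212,242,280),1000): print("board",rect(t,q,.01),len(q))
for q in contours(bright,k,(275,180,350,242),1000): print("support base",rect(t,q,.024))
m2=((g>62)*255).astype(np.uint8)
for q in contours(m2,k,(390,185,480,306),1000): print("mat",rect(t,q,.004))
red=((hsv[...,1]>150)&(I[...,0]>100)&((hsv[...,0]<6)|(hsv[...,0]>174))).astype(np.uint8)*255
for q in contours(red,k,(140,160,200,205),50): print("red",rect(t,q,.024))
for q in contours(bright,k,(85,195,135,262),50): print("big",rect(t,q,.024))
# orange
cork=((hsv[...,1]>90)&(hsv[...,0]>6)&(hsv[...,0]<22)&(g>60)).astype(np.uint8)*255
for q in contours(cork,k,(145,212,242,280),8): print("cork",rect(t,q,.014),np.round(q.mean(0),1))
for (u,v) in [(0,0)]: pass
print(g[int(120*6):int(121*6):3, int(300*6)])
print("samples rgb", [ (p,I[int(p[1]*6),int(p[0]*6)].tolist()) for p in [(430,250),(300,203),(192,255),(192,228),(205,230),(165,245),(230,240),(222,250)]])
E
```

```text
board [510.8 299.6 216.3 135.9 -86.3] 1610
support base [598.7  -1.9 144.6 106.4  67.8]
mat [ 516.3 -316.3  264.1  145.8  -17. ]
red [666.6 366.7 103.7  32.7 -55.5]
big [548.4 509.3 139.4  46.3 -18.6]
cork [523.4 225.2  70.4   4.1   4.9] [221.4 239.9]
[178 180]
samples rgb [((430, 250), [132, 131, 138]), ((300, 203), [178, 179, 181]), ((192, 255), [178, 180, 181]), ((192, 228), [181, 182, 184]), ((205, 230), [189, 189, 190]), ((165, 245), [178, 179, 181]), ((230, 240), [158, 153, 146]), ((222, 250), [136, 109, 88])]
```

```bash
cat > ov.py <<'E'
from h import *
def box(cx,cy,yaw,L,W,z):
    a=np.radians(yaw); u=np.array([np.cos(a),np.sin(a)]); v=np.array([-u[1],u[0]])
    return [np.r_[np.array([cx,cy])+sx*L/2*u+sy*W/2*v,z] for sx,sy in((1,1),(1,-1),(-1,-1),(-1,1))]
def circ(cx,cy,r,z):
    return [[cx+r*np.cos(a),cy+r*np.sin(a),z] for a in np.linspace(0,2*np.pi,40)]
def draw(c,polys,x0,y0,x1,y1,k,fn):
    im=cv2.resize(c["frame"][y0:y1,x0:x1,::-1],None,fx=k,fy=k,interpolation=cv2.INTER_CUBIC).copy()
    for p,col in polys:
        uv=(proj(c,np.array(p))+.5-[x0,y0])*k
        cv2.polylines(im,[np.round(uv*8).astype(np.int32)],True,col,1,cv2.LINE_AA,3)
    cv2.imwrite(fn,im)
E
python3 - <<'E'
from ov import *
t=load("top0.pkl"); s=load("side0.pkl")
def px(x,y,k,x0,y0): return ((x+.5)/k-.5+x0,(y+.5)/k-.5+y0)
print("disc",ray2plane(t,px(232,280,7,140,205),.04)); print("jaw",ray2plane(t,px(483,264,7,140,205),.054)); print("bar",ray2plane(t,px(363,261,7,140,205),.034))
B=np.array([.511,.301]);yaw=3.7;a=np.radians(yaw+90);u=np.array([np.cos(a),np.sin(a)])
W=B+.047*u;J=B-.047*u;print(W,J)
R=(0,0,255);G=(0,255,0);Y=(0,255,255)
P=[(box(*B,yaw,.13,.21,.01),R),(circ(*W,.034,.014),Y),(circ(*W,.03,.04),G),(circ(*W,.011,.104),R),(box(*J,yaw,.092,.062,.014),Y),(box(*J,yaw,.08,.05,.054),G),(box(*J,yaw,.034,.016,.104),R)]
draw(t,P,140,205,250,285,7,"pics/b1.png"); draw(s,P,145,160,245,235,8,"pics/b2.png")
S=np.array([.600,-.001]);sy=67.8;
v=np.array([np.cos(np.radians(sy)),np.sin(np.radians(sy))])
P=[(box(*S,sy,.14,.1,.024),R),(box(*(S+.036*v),sy,.024,.042,.06),G),(box(*(S-.036*v),sy,.024,.042,.06),G),(box(.516,-.316,-17,.26,.14,.004),R)]
draw(t,P,270,175,480,310,3.8,"pics/b3.png"); draw(s,P,240,195,430,365,4,"pics/b4.png")
E
```

```text
disc [[0.50854491 0.34267777 0.04      ]]
jaw [[0.51402293 0.25092974 0.054     ]]
bar [[0.51618175 0.29762021 0.034     ]]
[0.50796698 0.34790203] [0.51403302 0.25409797]
```

View pics/b1.png

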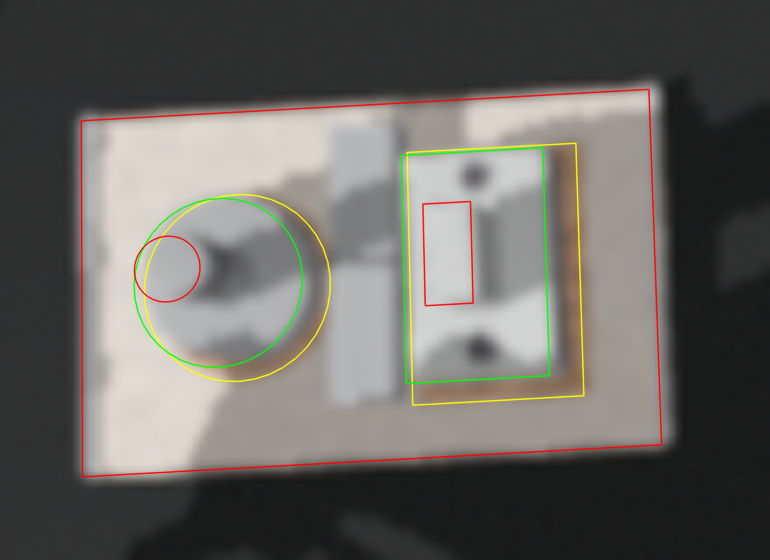

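View pics/b2.png

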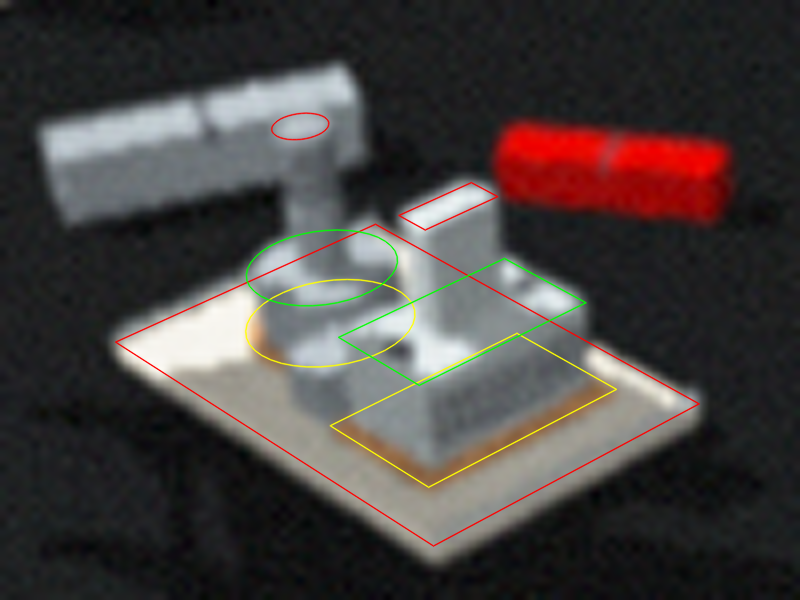

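View pics/b3.png

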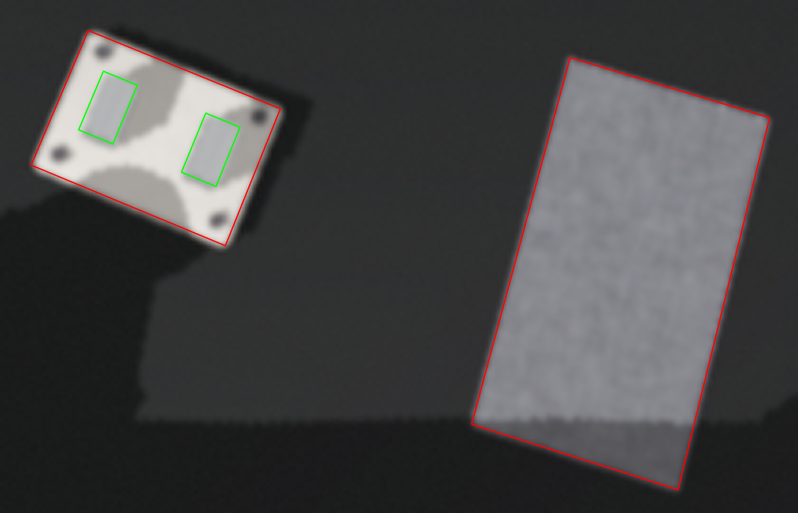

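View pics/b4.png

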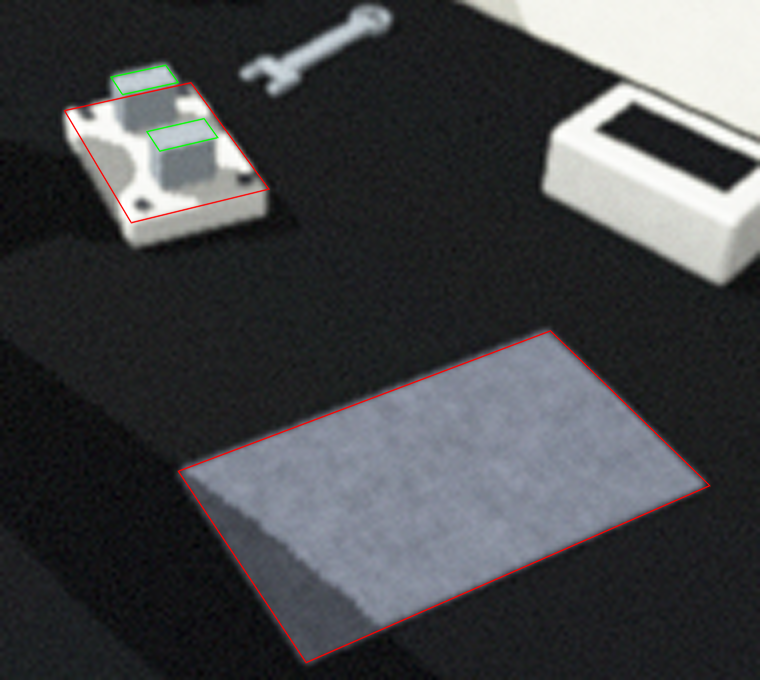

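Emit:
jog_arm --pt "-1 0.015 0.0044 0 0 0 0.08" --pt "-1 0.045 0.013 0 0 0 0.18" --pt "-1 0.08 0.023 0 0 0 0.28" --pt "-1 0.118 0.035 0 0 0 0.39" --pt "-1 0.156 0.046 0 0 0 0.5" --pt "-1 0.194 0.057 0 0 0 0.6" --pt "-1 0.232 0.068 0 0 0 0.7" --pt "-1 0.265 0.078 0 0 0 0.8" --pt "-1 0.287 0.0845 0 0 0 0.9" --pt "-1 0.3007 0.0885 0 0 0 1.0"

```text
time_s: 0.93
tcp_pos: [0.5101, 0.3434, 0.2219]
ee_rot: [[0.1, -0.995, -0.001], [-0.995, -0.1, -0.001], [0.001, 0.001, -1.0]]
wrist_force: [-0.1, 1.3, 0.2]
gripper_width: 1.003
```

Emit:
jog_arm --pt "-1 0 0 0 0 0 0.1" --pt "-1 0 0 0 0 0 0.2" --pt "-1 0 0 0 0 0 0.3" --pt "-1 0 0 0 0 0 0.4" --pt "-1 0 0 0 0 0 0.5" --pt "-1 0 0 0 0 0 0.6" --pt "-1 0 0 0 0 0 0.7" --pt "-1 0 0 0 0 0 0.8" --pt "-1 0 0 0 0 0 0.9" --pt "-1 0 0 0 0 0 1.0"

```text
time_s: 1.77
tcp_pos: [0.5083, 0.3456, 0.2219]
ee_rot: [[-0.782, -0.624, -0.001], [-0.624, 0.782, -0.001], [0.001, 0.0, -1.0]]
wrist_force: [-0.2, 0.3, 0.2]
gripper_width: 1.002
```

Emit:
jog_arm --pt "-1 0 0 0 0 0 0.1" --pt "-1 0 0 0 0 0 0.2" --pt "-1 0 0 0 0 0 0.3" --pt "-1 0 0 0 0 0 0.4" --pt "-1 0 0 0 0 0 0.5" --pt "-1 0 0 0 0 0 0.6" --pt "-1 0 0 0 0 0 0.614" --pt "-1 0 0 0 0 0 0.614" --pt "-1 0 0 0 0 0 0.614" --pt "-1 0 0 0 0 0 0.614"

```text
time_s: 2.6
tcp_pos: [0.5085, 0.3457, 0.2224]
ee_rot: [[-0.998, -0.066, -0.0], [-0.066, 0.998, -0.0], [0.0, -0.0, -1.0]]
wrist_force: [0.3, -0.0, 0.5]
gripper_width: 1.0
```

```bash
cat > st.py <<'E'
from station import *
import numpy as np,sys
s=sense(); R=np.array(s["ee_rot"]).reshape(3,3); p=np.array(s["tcp_pos"])
print("t",round(s["time_s"],2),"p",p.round(4),"yaw",np.degrees(np.arctan2(R[1,0],R[0,0])).round(2),"z",R[:,2].round(4),"F",np.round(s["wrist_force"],2),"w",round(s["gripper_width"],4),"j",np.round(s["joints"],1))
a=[float(v) for v in sys.argv[1:]]
if len(a)>=3:
    print("tool shift",(R.T@(np.array(a[:3])-p)).round(4))
if len(a)>=4:
    y=np.degrees(np.arctan2(R[1,0],R[0,0])); print("wz",np.radians(-((a[3]-y+180)%360-180)).round(4))
E
python3 st.py .5085 .3455 .066 -176.3
```

```text
t 2.6 p [0.5085 0.3457 0.2224] yaw -176.21 z [-3.e-04 -2.e-04 -1.e+00] F [ 0.28 -0.01  0.47] w 1.0 j [  49.3   21.1   -1.    -0.   -67.9 -135.5]
tool shift [-0.     -0.0002  0.1564]
wz 0.0016
```

Emit:
jog_arm --pt "-1 0 0 0.01 0 0 0" --pt "-1 0 0 0.03 0 0 0" --pt "-1 0 0 0.055 0 0 0" --pt "-1 0 0 0.08 0 0 0" --pt "-1 0 0 0.105 0 0 0" --pt "-1 0 0 0.127 0 0 0" --pt "-1 0 0 0.143 0 0 0" --pt "-1 0 0 0.152 0 0 0" --pt "-1 0 0 0.156 0 0 0" --pt "-1 0 0 0.156 0 0 0"

```text
time_s: 3.43
tcp_pos: [0.5083, 0.3455, 0.0656]
ee_rot: [[-0.998, -0.065, -0.001], [-0.065, 0.998, -0.001], [0.001, -0.001, -1.0]]
wrist_force: [-1.0, 0.2, 0.2]
gripper_width: 1.0
```

```bash
python3 - <<'E'
from station import *
from h import *
for n,r,k in(("side",(145,120,245,220),6),("top",(140,195,250,285),7)):
    c=capture(n); crop(c,*r,k,f"pics/c_{n}.png")
E
python3 st.py
```

```text
t 3.53 p [0.5091 0.3463 0.0674] yaw -176.26 z [ 0.0014  0.0011 -1.    ] F [-0.31  0.08  0.22] w 0.9982 j [  49.3   29.4  -12.     0.   -48.5 -135.6]
```

View pics/c_side.png

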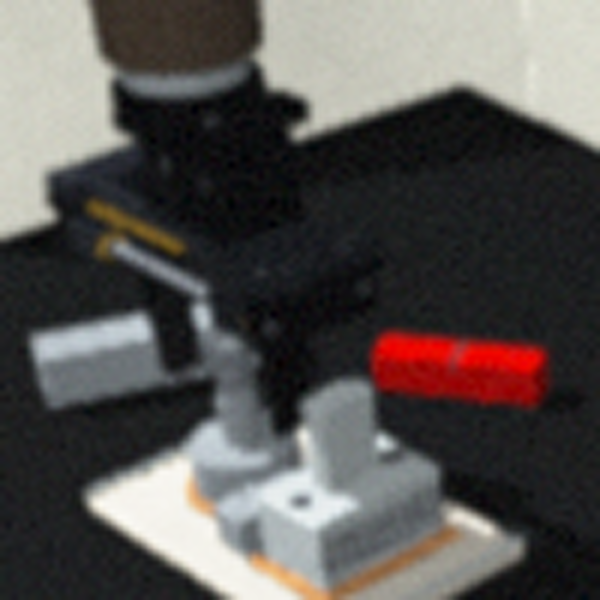

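View pics/c_top.png

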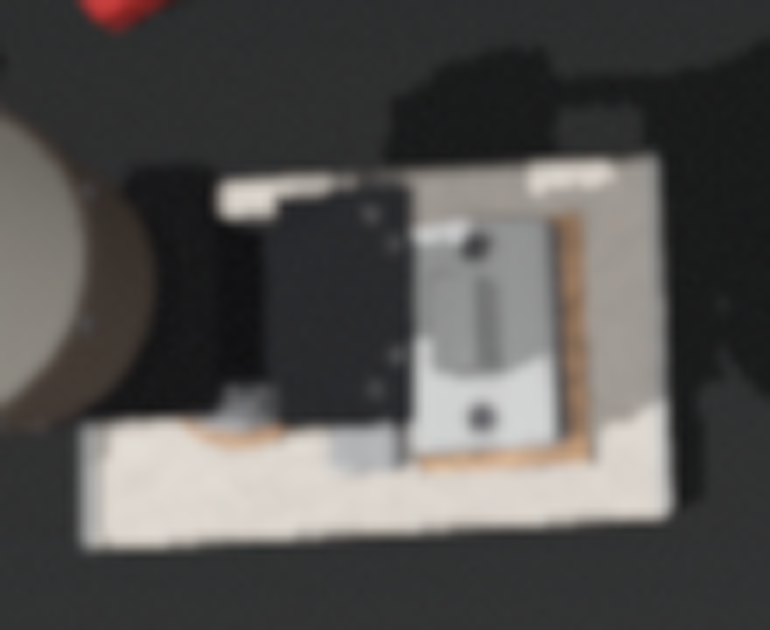

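Emit:
jog_arm --pt "1 0 0 0 0 0 0" --pt "1 0 0 0 0 0 0" --pt "1 0 0 0 0 0 0" --pt "1 0 0 0 0 0 0" --pt "1 0 0 0 0 0 0" --pt "1 0 0 0 0 0 0" --pt "1 0 0 0 0 0 0" --pt "1 0 0 0 0 0 0" --pt "1 0 0 0 0 0 0" --pt "1 0 0 0 0 0 0"

```text
time_s: 4.37
tcp_pos: [0.5085, 0.3458, 0.0665]
ee_rot: [[-0.998, -0.065, -0.0], [-0.065, 0.998, -0.0], [0.0, -0.0, -1.0]]
wrist_force: [0.4, -0.1, 0.9]
gripper_width: 0.323
```

Emit:
jog_arm --pt "1 0 0 0 0 0 0" --pt "1 0 0 0 0 0 0" --pt "1 0 0 0 0 0 0" --pt "1 0 0 0 0 0 0" --pt "1 0 0 0 0 0 0" --pt "1 0 0 0 0 0 0" --pt "1 0 0 0 0 0 0" --pt "1 0 0 0 0 0 0" --pt "1 0 0 0 0 0 0" --pt "1 0 0 0 0 0 0"

```text
time_s: 5.2
tcp_pos: [0.5085, 0.3455, 0.0665]
ee_rot: [[-0.998, -0.065, -0.0], [-0.065, 0.998, -0.001], [0.0, -0.001, -1.0]]
wrist_force: [0.3, -2.7, 0.5]
gripper_width: 0.243
```

```bash
python3 st.py; python3 - <<'E'
import numpy as np
m=np.array([.516,-.316]);a=np.radians(-17);u=np.array([np.cos(a),np.sin(a)])
for s in(.065,-.065): print((m+s*u).round(4))
E
```

```text
t 5.2 p [0.5085 0.3455 0.0665] yaw -176.29 z [-3.e-04 -7.e-04 -1.e+00] F [ 0.29 -2.73  0.52] w 0.2425 j [  49.3   29.5  -12.     0.   -48.5 -135.6]
[ 0.5782 -0.335 ]
[ 0.4538 -0.297 ]
```

Emit:
jog_arm --pt "1 0 0 -0.003 0 0 0" --pt "1 0 0 -0.008 0 0 0" --pt "1 0 0 -0.018 0 0 0" --pt "1 0 0 -0.033 0 0 0" --pt "1 0 0 -0.052 0 0 0" --pt "1 0 0 -0.073 0 0 0" --pt "1 0 0 -0.095 0 0 0" --pt "1 0 0 -0.115 0 0 0" --pt "1 0 0 -0.128 0 0 0" --pt "1 0 0 -0.133 0 0 0"

```text
time_s: 6.03
tcp_pos: [0.5092, 0.3469, 0.2028]
ee_rot: [[-0.998, -0.065, 0.004], [-0.065, 0.998, 0.004], [-0.004, 0.004, -1.0]]
wrist_force: [1.4, -0.0, -6.3]
gripper_width: 0.24
```

```bash
python3 - <<'E'
from station import *
from h import *
c=capture("side"); crop(c,100,90,260,235,5,f"pics/d_side.png")
c=capture("top"); crop(c,120,195,250,285,6,f"pics/d_top.png")
E
python3 st.py .578 -.335 .2 -176.3
```

```text
t 6.13 p [0.5085 0.3464 0.2007] yaw -176.28 z [ 0.0012  0.0022 -1.    ] F [-0.32  0.26 -5.79] w 0.2455 j [  49.3   21.9   -3.    -0.   -65.  -135.6]
tool shift [-0.0251 -0.6844 -0.0008]
wz 0.0003
```

View pics/d_side.png

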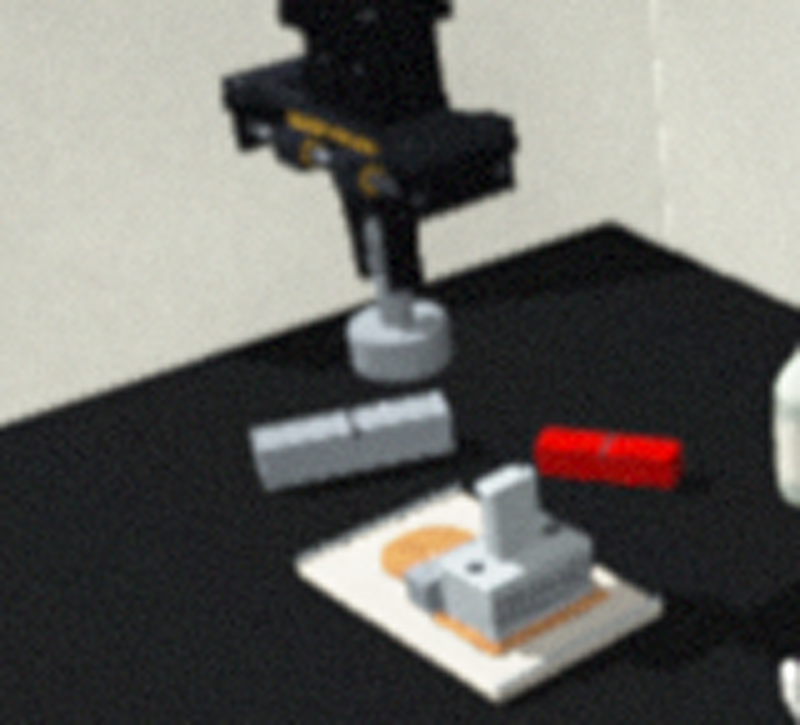

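Emit:
jog_arm --pt "1 0 -0.004 0 0 0 0" --pt "1 0 -0.013 0 0 0 0" --pt "1 -0.001 -0.027 0 0 0 0" --pt "1 -0.002 -0.046 0 0 0 0" --pt "1 -0.003 -0.069 0 0 0 0" --pt "1 -0.004 -0.095 0 0 0 0" --pt "1 -0.005 -0.122 0 0 0 0" --pt "1 -0.006 -0.15 0 0 0 0" --pt "1 -0.007 -0.178 0 0 0 0" --pt "1 -0.008 -0.206 0 0 0 0"

```text
time_s: 6.97
tcp_pos: [0.5291, 0.1379, 0.1989]
ee_rot: [[-0.998, -0.064, -0.002], [-0.064, 0.998, -0.001], [0.002, -0.001, -1.0]]
wrist_force: [0.6, 0.5, -5.0]
gripper_width: 0.245
```

Emit:
jog_arm --pt "1 -0.001 -0.028 0 0 0 0" --pt "1 -0.002 -0.056 0 0 0 0" --pt "1 -0.003 -0.084 0 0 0 0" --pt "1 -0.004 -0.112 0 0 0 0" --pt "1 -0.005 -0.14 0 0 0 0" --pt "1 -0.006 -0.168 0 0 0 0" --pt "1 -0.007 -0.196 0 0 0 0" --pt "1 -0.008 -0.224 0 0 0 0" --pt "1 -0.009 -0.252 0 0 0 0" --pt "1 -0.01 -0.28 0 0 0 0"

```text
time_s: 7.8
tcp_pos: [0.5565, -0.1405, 0.1988]
ee_rot: [[-0.998, -0.064, -0.002], [-0.064, 0.998, -0.0], [0.002, 0.0, -1.0]]
wrist_force: [1.3, 0.7, -6.1]
gripper_width: 0.244
```

Emit:
jog_arm --pt "1 -0.001 -0.028 0 0 0 0" --pt "1 -0.002 -0.056 0 0 0 0" --pt "1 -0.003 -0.084 0 0 0 0" --pt "1 -0.004 -0.111 0 0 0 0" --pt "1 -0.005 -0.136 0 0 0 0" --pt "1 -0.006 -0.158 0 0 0 0" --pt "1 -0.007 -0.176 0 0 0 0" --pt "1 -0.007 -0.189 0 0 0 0" --pt "1 -0.007 -0.196 0 0 0 0" --pt "1 -0.007 -0.198 0 0 0 0"

```text
time_s: 8.63
tcp_pos: [0.5768, -0.3364, 0.1987]
ee_rot: [[-0.998, -0.063, -0.002], [-0.063, 0.998, 0.001], [0.002, 0.001, -1.0]]
wrist_force: [0.9, 0.3, -5.4]
gripper_width: 0.239
```

```bash
python3 - <<'E'
from station import *
from h import *
c=capture("side"); crop(c,250,130,450,350,3,f"pics/e_side.png")
E
python3 st.py .578 -.335 .058 -176.3
```

```text
t 8.68 p [ 0.577  -0.3358  0.1989] yaw -176.36 z [-1.3e-03  6.0e-04 -1.0e+00] F [ 0.61 -0.16 -6.  ] w 0.2433 j [-16.4  27.1   5.1  -0.  -68.1 -70. ]
tool shift [-0.0012  0.0007  0.1409]
wz -0.001
```

View pics/e_side.png

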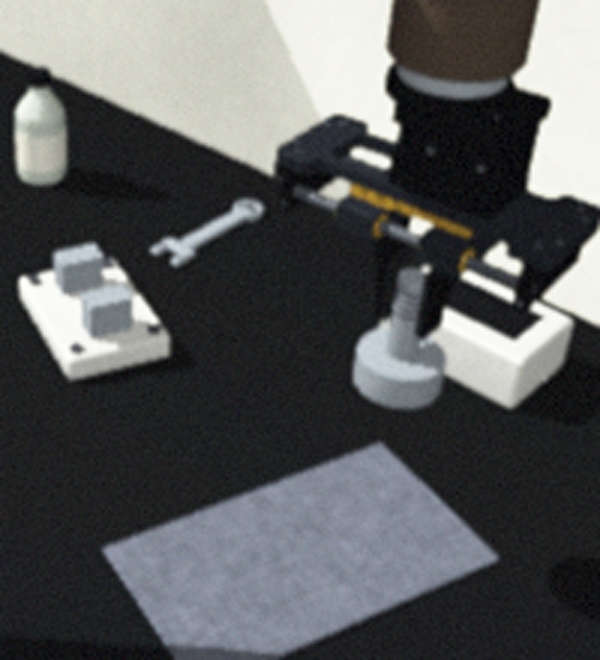

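Emit:
jog_arm --pt "1 -0.001 0 0.006 0 0 0" --pt "1 -0.001 0 0.018 0 0 0" --pt "1 -0.001 0 0.036 0 0 0" --pt "1 -0.001 0 0.058 0 0 0" --pt "1 -0.001 0 0.08 0 0 0" --pt "1 -0.001 0 0.1 0 0 0" --pt "1 -0.001 0 0.117 0 0 0" --pt "1 -0.001 0 0.13 0 0 0" --pt "1 -0.001 0 0.136 0 0 0" --pt "1 -0.001 0 0.138 0 0 0"

```text
time_s: 9.52
tcp_pos: [0.5781, -0.3338, 0.0601]
ee_rot: [[-0.998, -0.066, -0.003], [-0.066, 0.998, 0.001], [0.003, 0.001, -1.0]]
wrist_force: [-0.1, 0.4, -5.8]
gripper_width: 0.244
```

Emit:
jog_arm --pt "1 0 0 0.0005 0 0 0" --pt "1 0 0 0.001 0 0 0" --pt "1 0 0 0.0015 0 0 0" --pt "1 0 0 0.002 0 0 0" --pt "1 0 0 0.0025 0 0 0" --pt "1 0 0 0.003 0 0 0" --pt "1 0 0 0.0035 0 0 0" --pt "1 0 0 0.004 0 0 0" --pt "1 0 0 0.004 0 0 0" --pt "1 0 0 0.004 0 0 0"

```text
time_s: 10.35
tcp_pos: [0.5787, -0.3351, 0.0575]
ee_rot: [[-0.998, -0.065, -0.0], [-0.065, 0.998, 0.0], [0.0, 0.0, -1.0]]
wrist_force: [-0.9, -0.6, -5.2]
gripper_width: 0.245
```

```bash
python3 st.py
```

```text
t 10.35 p [ 0.5787 -0.3351  0.0575] yaw -176.29 z [-2.e-04  0.e+00 -1.e+00] F [-0.89 -0.63 -5.2 ] w 0.2454 j [-16.2  34.4  -4.1   0.  -51.5 -70. ]
```

Still hanging by its full weight, so I lower further.

Emit:
jog_arm --pt "1 0 0 0.0003 0 0 0" --pt "1 0 0 0.0006 0 0 0" --pt "1 0 0 0.0009 0 0 0" --pt "1 0 0 0.0012 0 0 0" --pt "1 0 0 0.0014 0 0 0" --pt "1 0 0 0.0016 0 0 0" --pt "1 0 0 0.0018 0 0 0" --pt "1 0 0 0.002 0 0 0" --pt "1 0 0 0.002 0 0 0" --pt "1 0 0 0.002 0 0 0"

```text
time_s: 11.18
tcp_pos: [0.5789, -0.3352, 0.0565]
ee_rot: [[-0.998, -0.065, 0.0], [-0.065, 0.998, -0.0], [-0.0, -0.0, -1.0]]
wrist_force: [-2.5, 1.9, 1.8]
gripper_width: 0.243
```

Emit:
jog_arm --pt "0.4 0 0 0 0 0 0" --pt "0.3 0 0 0 0 0 0" --pt "0 0 0 0 0 0 0" --pt "-0.5 0 0 0 0 0 0" --pt "-1 0 0 0 0 0 0" --pt "-1 0 0 0 0 0 0" --pt "-1 0 0 0 0 0 0" --pt "-1 0 0 0 0 0 0" --pt "-1 0 0 0 0 0 0" --pt "-1 0 0 0 0 0 0"

```text
time_s: 12.02
tcp_pos: [0.5788, -0.3351, 0.0555]
ee_rot: [[-0.998, -0.065, 0.0], [-0.065, 0.998, -0.0], [-0.0, -0.0, -1.0]]
wrist_force: [0.4, -0.8, -0.5]
gripper_width: 0.87
```

Emit:
jog_arm --pt "-1 0 0 -0.004 0 0 0" --pt "-1 0 0 -0.012 0 0 0" --pt "-1 0 0 -0.025 0 0 0" --pt "-1 0 0 -0.042 0 0 0" --pt "-1 0 0 -0.062 0 0 0" --pt "-1 0 0 -0.084 0 0 0" --pt "-1 0 0 -0.106 0 0 0" --pt "-1 0 0 -0.125 0 0 0" --pt "-1 0 0 -0.138 0 0 0" --pt "-1 0 0 -0.143 0 0 0"

```text
time_s: 12.85
tcp_pos: [0.5799, -0.3357, 0.2026]
ee_rot: [[-0.998, -0.065, 0.005], [-0.065, 0.998, -0.003], [-0.005, -0.003, -1.0]]
wrist_force: [0.3, 0.4, 0.3]
gripper_width: 1.003
```

```bash
python3 - <<'E'
from station import *
from ov import *
import pickle
c=capture("side"); pickle.dump(c,open("side1.pkl","wb"))
draw(c,[(circ(.578,-.335,.03,.03),(0,255,0)),(circ(.578,-.335,.011,.094),(0,0,255))],240,195,430,365,4,"pics/f_side.png")
c=capture("top"); pickle.dump(c,open("top1.pkl","wb"));
B=np.array([.511,.2995]);yaw=3.7;a=np.radians(yaw+90);u=np.array([np.cos(a),np.sin(a)])
W=B+.047*u;J=B-.047*u
R=(0,0,255);G=(0,255,0);Y=(0,255,255)
P=[(box(*B,yaw,.13,.21,.01),R),(circ(*W,.034,.014),Y),(box(*J,yaw,.092,.062,.014),Y),(box(*J,yaw,.08,.05,.054),G),(box(*J,yaw,.034,.016,.104),R)]
draw(c,P,140,205,250,285,7,"pics/f_top.png"); draw(load("side1.pkl"),P,145,160,245,235,8,"pics/f_s2.png")
E
python3 st.py .514 .2525 .2 -176.3
```

```text
t 12.95 p [ 0.5793 -0.3353  0.2003] yaw -176.29 z [ 3.e-03 -9.e-04 -1.e+00] F [ 0.15 -0.42  0.27] w 0.9997 j [-16.2  27.1   5.3   0.  -68.  -70. ]
tool shift [ 2.710e-02  5.908e-01 -5.000e-04]
wz 0.0002
```

View pics/f_side.png

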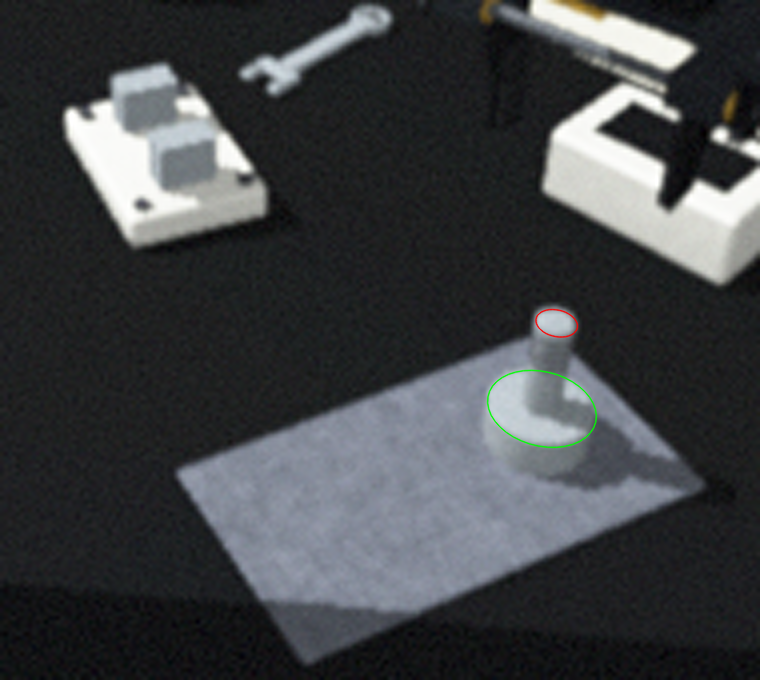

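View pics/f_top.png

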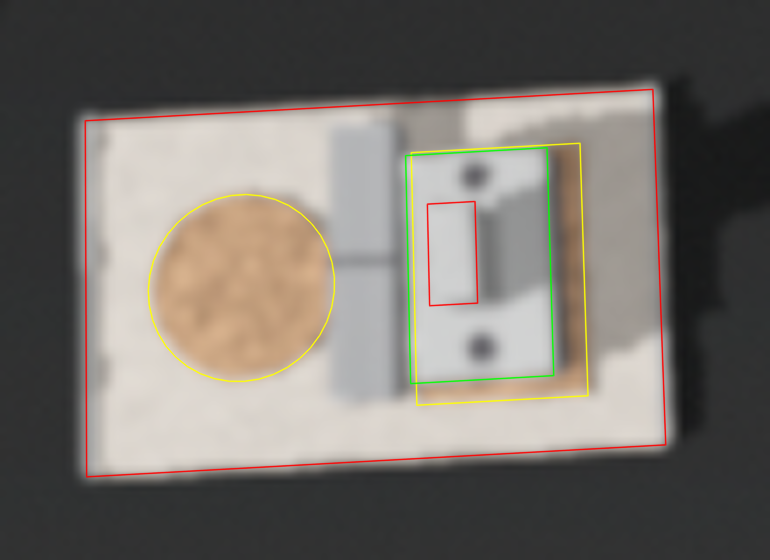

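View pics/f_s2.png

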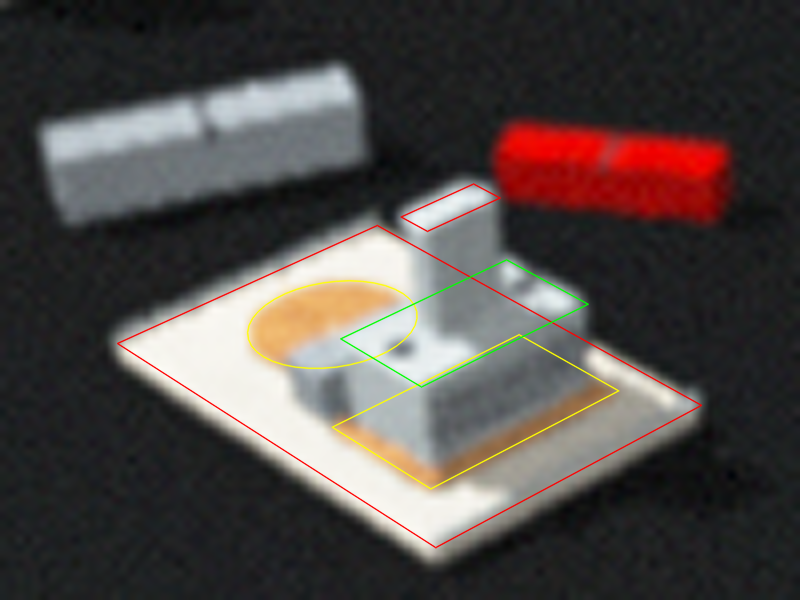

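```bash
python3 - <<'E'
from h import *
for n,z,roi in(("top1.pkl",.014,(155,228,195,265)),("side1.pkl",.014,(170,190,205,215))):
    t=load(n);k=6;I=up(t,k);hsv=cv2.cvtColor(I,cv2.COLOR_RGB2HSV)
    m=((hsv[...,1]>70)&(hsv[...,0]>6)&(hsv[...,0]<22)&(I[...,0]>120)).astype(np.uint8)*255
    for q in contours(m,k,roi,80):
        P=ray2plane(t,q,z)[:,:2]*1000; print(n,"pad circ",cv2.minEnclosingCircle(P.astype(np.float32)),cv2.fitEllipse(P.astype(np.float32)))
t=load("top1.pkl");k=6;I=up(t,k).astype(int)
# bar: bluish and mid brightness
d=I[...,0]-I[...,2]; m=((d<3)&(I.sum(2)>360)&(I.sum(2)<620)).astype(np.uint8)*255
m=cv2.morphologyEx(m,cv2.MORPH_OPEN,np.ones((7,7)))
for q in contours(m,k,(183,220,197.3,265),100): print("bar",rect(t,q,.034))
E
```

```text
top1.pkl pad circ ((508.44976806640625, 344.5556335449219), 32.54937744140625) ((508.43994140625, 345.3103332519531), (62.01842498779297, 63.642547607421875), 82.55757904052734)
side1.pkl pad circ ((505.634521484375, 347.4187316894531), 33.639102935791016) ((504.5790100097656, 356.908935546875), (40.119781494140625, 71.01092529296875), 98.9775390625)
bar [516.2 296.8  98.7  24.3   2.5]
```

Emit:
jog_arm --pt "-1 0.0 0.008 0 0 0 0" --pt "-1 0.001 0.025 0 0 0 0" --pt "-1 0.002 0.05 0 0 0 0" --pt "-1 0.004 0.08 0 0 0 0" --pt "-1 0.005 0.112 0 0 0 0" --pt "-1 0.006 0.146 0 0 0 0" --pt "-1 0.008 0.18 0 0 0 0" --pt "-1 0.01 0.214 0 0 0 0" --pt "-1 0.012 0.248 0 0 0 0" --pt "-1 0.013 0.282 0 0 0 0"

```text
time_s: 13.78
tcp_pos: [0.5459, -0.0526, 0.1972]
ee_rot: [[-0.998, -0.065, -0.003], [-0.065, 0.998, -0.0], [0.003, 0.0, -1.0]]
wrist_force: [0.7, 1.0, -1.3]
gripper_width: 0.999
```

Emit:
jog_arm --pt "-1 0.001 0.034 0 0 0 0" --pt "-1 0.003 0.068 0 0 0 0" --pt "-1 0.004 0.102 0 0 0 0" --pt "-1 0.006 0.136 0 0 0 0" --pt "-1 0.008 0.17 0 0 0 0" --pt "-1 0.01 0.205 0 0 0 0" --pt "-1 0.011 0.24 0 0 0 0" --pt "-1 0.012 0.27 0 0 0 0" --pt "-1 0.013 0.292 0 0 0 0" --pt "-1 0.014 0.308 0 0 0 0"

```text
time_s: 14.62
tcp_pos: [0.5122, 0.2539, 0.197]
ee_rot: [[-0.998, -0.067, -0.002], [-0.067, 0.998, -0.002], [0.002, -0.001, -1.0]]
wrist_force: [0.2, 0.1, -0.4]
gripper_width: 0.999
```

```bash
python3 st.py .514 .2515 .0668 -176.3
```

```text
t 14.62 p [0.5122 0.2539 0.197 ] yaw -176.18 z [-0.0023 -0.0015 -1.    ] F [ 0.25  0.05 -0.35] w 0.999 j [  42.6   18.1   -9.3   -0.   -62.8 -128.7]
tool shift [-0.0019 -0.0023  0.1302]
wz 0.0021
```

Emit:
jog_arm --pt "-1 0 0 0.006 0 0 0" --pt "-1 0 0 0.02 0 0 0" --pt "-1 0 0 0.04 0 0 0" --pt "-1 0 0 0.062 0 0 0" --pt "-1 0 0 0.084 0 0 0" --pt "-1 0 0 0.104 0 0 0" --pt "-1 0 0 0.12 0 0 0" --pt "-1 0 0 0.129 0 0 0" --pt "-1 0 0 0.132 0 0 0" --pt "-1 0 0 0.132 0 0 0"

```text
time_s: 15.45
tcp_pos: [0.5133, 0.2511, 0.0657]
ee_rot: [[-0.998, -0.064, -0.001], [-0.064, 0.998, -0.001], [0.002, -0.001, -1.0]]
wrist_force: [0.3, -0.0, 1.0]
gripper_width: 1.001
```

```bash
python3 - <<'E'
from station import *
from h import *
c=capture("side"); crop(c,130,100,260,235,5,f"pics/g_side.png")
E
python3 st.py .514 .2515 .0668 -176.3
```

```text
t 15.5 p [0.5139 0.2517 0.0667] yaw -176.3 z [ 2.e-04 -2.e-04 -1.e+00] F [ 0.01 -0.45 -0.06] w 1.0002 j [  42.3   26.   -18.4    0.   -45.6 -128.6]
tool shift [-0.0001 -0.0002 -0.0001]
wz -0.0
```

View pics/g_side.png

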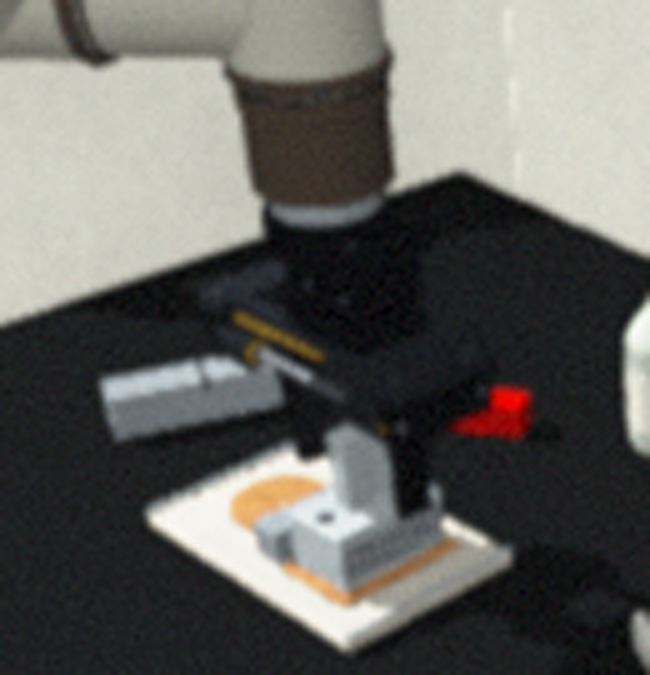

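Emit:
jog_arm --pt "1 0 0 0 0 0 0" --pt "1 0 0 0 0 0 0" --pt "1 0 0 0 0 0 0" --pt "1 0 0 0 0 0 0" --pt "1 0 0 0 0 0 0" --pt "1 0 0 0 0 0 0" --pt "1 0 0 0 0 0 0" --pt "1 0 0 0 0 0 0" --pt "1 0 0 0 0 0 0" --pt "1 0 0 0 0 0 0"

```text
time_s: 16.33
tcp_pos: [0.5136, 0.2519, 0.0665]
ee_rot: [[-0.998, -0.065, -0.0], [-0.065, 0.998, -0.0], [0.0, -0.0, -1.0]]
wrist_force: [0.3, 0.1, 0.4]
gripper_width: 0.325
```

Emit:
jog_arm --pt "1 0 0 0 0 0 0" --pt "1 0 0 0 0 0 0" --pt "1 0 0 0 0 0 0" --pt "1 0 0 0 0 0 0" --pt "1 0 0 0 0 0 0" --pt "1 0 0 0 0 0 0" --pt "1 0 0 0 0 0 0" --pt "1 0 0 0 0 0 0" --pt "1 0 0 0 0 0 0" --pt "1 0 0 0 0 0 0"

```text
time_s: 17.17
tcp_pos: [0.5137, 0.2522, 0.0665]
ee_rot: [[-0.998, -0.065, 0.0], [-0.065, 0.998, 0.0], [-0.0, 0.0, -1.0]]
wrist_force: [1.3, 1.8, -2.3]
gripper_width: 0.182
```

Emit:
jog_arm --pt "1 0 0 -0.003 0 0 0" --pt "1 0 0 -0.008 0 0 0" --pt "1 0 0 -0.018 0 0 0" --pt "1 0 0 -0.033 0 0 0" --pt "1 0 0 -0.052 0 0 0" --pt "1 0 0 -0.073 0 0 0" --pt "1 0 0 -0.095 0 0 0" --pt "1 0 0 -0.115 0 0 0" --pt "1 0 0 -0.128 0 0 0" --pt "1 0 0 -0.133 0 0 0"

```text
time_s: 18.0
tcp_pos: [0.5143, 0.2522, 0.2028]
ee_rot: [[-0.998, -0.065, 0.004], [-0.065, 0.998, 0.003], [-0.004, 0.002, -1.0]]
wrist_force: [0.7, 0.0, -5.3]
gripper_width: 0.182
```

```bash
python3 - <<'E'
from station import *
from h import *
import pickle
c=capture("side"); crop(c,130,80,260,235,5,f"pics/i_side.png"); pickle.dump(c,open("side2.pkl","wb"))
E
python3 st.py .454 -.297 .2 -176.3
```

```text
t 18.05 p [0.5142 0.2522 0.2024] yaw -176.29 z [ 0.0032  0.0024 -1.    ] F [ 0.53  0.65 -4.15] w 0.1874 j [  42.3   17.7   -9.     0.   -63.  -128.6]
tool shift [ 0.0957 -0.5441  0.0008]
wz 0.0002
```

View pics/i_side.png

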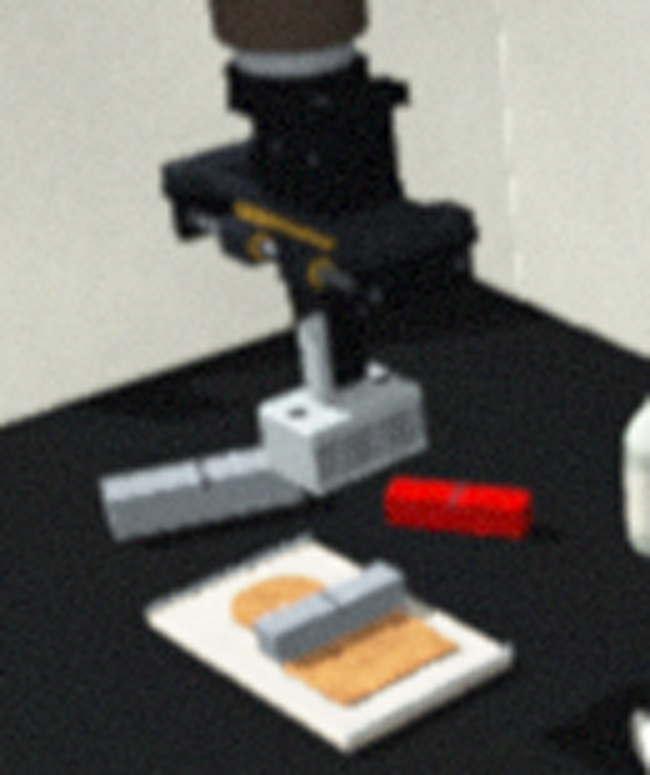

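```bash
python3 st.py .454 -.297 .2 -176.3
```

```text
t 18.05 p [0.5142 0.2522 0.2024] yaw -176.29 z [ 0.0032  0.0024 -1.    ] F [ 0.53  0.65 -4.15] w 0.1874 j [  42.3   17.7   -9.     0.   -63.  -128.6]
tool shift [ 0.0957 -0.5441  0.0008]
wz 0.0002
```

Emit:
jog_arm --pt "1 0.001 -0.004 0 0 0 0" --pt "1 0.002 -0.013 0 0 0 0" --pt "1 0.005 -0.028 0 0 0 0" --pt "1 0.008 -0.048 0 0 0 0" --pt "1 0.013 -0.072 0 0 0 0" --pt "1 0.017 -0.098 0 0 0 0" --pt "1 0.022 -0.125 0 0 0 0" --pt "1 0.027 -0.152 0 0 0 0" --pt "1 0.031 -0.179 0 0 0 0" --pt "1 0.036 -0.206 0 0 0 0"

```text
time_s: 18.88
tcp_pos: [0.4894, 0.0413, 0.1986]
ee_rot: [[-0.998, -0.064, -0.002], [-0.064, 0.998, -0.001], [0.002, -0.001, -1.0]]
wrist_force: [0.6, -0.6, -5.8]
gripper_width: 0.181
```

Emit:
jog_arm --pt "1 0.005 -0.027 0 0 0 0" --pt "1 0.009 -0.054 0 0 0 0" --pt "1 0.014 -0.081 0 0 0 0" --pt "1 0.019 -0.107 0 0 0 0" --pt "1 0.023 -0.132 0 0 0 0" --pt "1 0.028 -0.157 0 0 0 0" --pt "1 0.032 -0.182 0 0 0 0" --pt "1 0.036 -0.206 0 0 0 0" --pt "1 0.04 -0.229 0 0 0 0" --pt "1 0.044 -0.252 0 0 0 0"

```text
time_s: 19.72
tcp_pos: [0.4612, -0.2121, 0.1986]
ee_rot: [[-0.998, -0.064, -0.003], [-0.064, 0.998, 0.0], [0.003, 0.001, -1.0]]
wrist_force: [0.3, -1.1, -5.1]
gripper_width: 0.181
```

Emit:
jog_arm --pt "1 0.004 -0.022 0 0 0 0" --pt "1 0.007 -0.041 0 0 0 0" --pt "1 0.01 -0.057 0 0 0 0" --pt "1 0.012 -0.07 0 0 0 0" --pt "1 0.014 -0.079 0 0 0 0" --pt "1 0.015 -0.084 0 0 0 0" --pt "1 0.0155 -0.086 0 0 0 0" --pt "1 0.0155 -0.086 0 0 0 0" --pt "1 0.0155 -0.086 0 0 0 0" --pt "1 0.0155 -0.086 0 0 0 0"

```text
time_s: 20.55
tcp_pos: [0.4536, -0.2965, 0.1996]
ee_rot: [[-0.998, -0.066, -0.0], [-0.066, 0.998, 0.0], [0.0, 0.0, -1.0]]
wrist_force: [-0.2, 0.6, -4.9]
gripper_width: 0.183
```

```bash
python3 st.py .454 -.297 .0600 -176.3
```

```text
t 20.55 p [ 0.4536 -0.2965  0.1996] yaw -176.24 z [-1.e-04  2.e-04 -1.e+00] F [-0.22  0.63 -4.9 ] w 0.1832 j [-16.   15.  -13.3  -0.  -61.7 -70.2]
tool shift [-0.0004 -0.0005  0.1396]
wz 0.001
```

Emit:
jog_arm --pt "1 0 0 0.006 0 0 0" --pt "1 0 0 0.018 0 0 0" --pt "1 0 0 0.036 0 0 0" --pt "1 0 0 0.058 0 0 0" --pt "1 0 0 0.08 0 0 0" --pt "1 0 0 0.1 0 0 0" --pt "1 0 0 0.117 0 0 0" --pt "1 0 0 0.13 0 0 0" --pt "1 0 0 0.137 0 0 0" --pt "1 0 0 0.139 0 0 0"

```text
time_s: 21.38
tcp_pos: [0.4529, -0.2965, 0.059]
ee_rot: [[-0.998, -0.065, -0.003], [-0.065, 0.998, 0.001], [0.003, 0.001, -1.0]]
wrist_force: [-0.5, 0.4, -5.7]
gripper_width: 0.185
```

Emit:
jog_arm --pt "1 0 0 0.0005 0 0 0" --pt "1 0 0 0.001 0 0 0" --pt "1 0 0 0.0015 0 0 0" --pt "1 0 0 0.002 0 0 0" --pt "1 0 0 0.0025 0 0 0" --pt "1 0 0 0.003 0 0 0" --pt "1 0 0 0.0033 0 0 0" --pt "1 0 0 0.0036 0 0 0" --pt "1 0 0 0.0036 0 0 0" --pt "1 0 0 0.0036 0 0 0"

```text
time_s: 22.22
tcp_pos: [0.4536, -0.2971, 0.0569]
ee_rot: [[-0.998, -0.065, -0.0], [-0.065, 0.998, 0.0], [0.0, 0.0, -1.0]]
wrist_force: [1.0, 0.2, -6.5]
gripper_width: 0.185
```

Emit:
jog_arm --pt "1 0 0 0.0003 0 0 0" --pt "1 0 0 0.0006 0 0 0" --pt "1 0 0 0.0008 0 0 0" --pt "1 0 0 0.001 0 0 0" --pt "1 0 0 0.0012 0 0 0" --pt "1 0 0 0.0014 0 0 0" --pt "1 0 0 0.0014 0 0 0" --pt "1 0 0 0.0014 0 0 0" --pt "1 0 0 0.0014 0 0 0" --pt "1 0 0 0.0014 0 0 0"

```text
time_s: 23.05
tcp_pos: [0.4536, -0.2971, 0.0564]
ee_rot: [[-0.998, -0.065, 0.0], [-0.065, 0.998, -0.0], [-0.0, -0.0, -1.0]]
wrist_force: [-3.9, 2.7, 6.4]
gripper_width: 0.178
```

Contact; release and rise.

Emit:
jog_arm --pt "0.5 0 0 0 0 0 0" --pt "0.3 0 0 0 0 0 0" --pt "0 0 0 0 0 0 0" --pt "-0.5 0 0 0 0 0 0" --pt "-1 0 0 0 0 0 0" --pt "-1 0 0 0 0 0 0" --pt "-1 0 0 0 0 0 0" --pt "-1 0 0 0 0 0 0" --pt "-1 0 0 0 0 0 0" --pt "-1 0 0 0 0 0 0"

```text
time_s: 23.88
tcp_pos: [0.4536, -0.2971, 0.0555]
ee_rot: [[-0.998, -0.065, 0.0], [-0.065, 0.998, -0.0], [-0.0, -0.0, -1.0]]
wrist_force: [0.4, 0.8, -0.5]
gripper_width: 0.849
```

Emit:
jog_arm --pt "-1 0 0 -0.004 0 0 0" --pt "-1 0 0 -0.012 0 0 0" --pt "-1 0 0 -0.025 0 0 0" --pt "-1 0 0 -0.042 0 0 0" --pt "-1 0 0 -0.062 0 0 0" --pt "-1 0 0 -0.084 0 0 0" --pt "-1 0 0 -0.106 0 0 0" --pt "-1 0 0 -0.125 0 0 0" --pt "-1 0 0 -0.138 0 0 0" --pt "-1 0 0 -0.143 0 0 0"

```text
time_s: 24.72
tcp_pos: [0.4547, -0.2977, 0.202]
ee_rot: [[-0.998, -0.065, 0.005], [-0.065, 0.998, -0.002], [-0.005, -0.003, -1.0]]
wrist_force: [0.0, -0.2, 0.9]
gripper_width: 0.997
```

```bash
python3 - <<'E'
from station import *
from ov import *
import pickle
c=capture("side"); pickle.dump(c,open("side3.pkl","wb"))
R=(0,0,255);G=(0,255,0);Y=(0,255,255)
draw(c,[(box(.454,-.297,3.7,.08,.05,.044),G),(box(.454,-.297,3.7,.034,.016,.094),R)],240,195,430,365,4,"pics/k_side.png")
c=capture("top"); pickle.dump(c,open("top3.pkl","wb"))
P=[(box(.515,.2975,3.0,.1,.024,.034),G),(box(.514,.252,3.7,.092,.062,.014),Y)]
draw(c,P,140,205,250,285,7,"pics/k_top.png"); draw(load("side3.pkl"),P,145,160,245,235,8,"pics/k_s2.png")
k=6;I=up(c,k).astype(int); hsv=cv2.cvtColor(up(c,k),cv2.COLOR_RGB2HSV)
sat=hsv[...,1].astype(int)
m=((I[...,0]-I[...,2]<4)&(I.sum(2)>330)&(I.sum(2)<630)).astype(np.uint8)*255
m=cv2.morphologyEx(m,cv2.MORPH_OPEN,np.ones((7,7)))
for q in contours(m,k,(181,218,202,268),100): print("bar",rect(c,q,.034))
hs=((sat>70)&(hsv[...,0]>6)&(hsv[...,0]<22)&(I[...,0]>120)).astype(np.uint8)*255
for q in contours(hs,k,(150,212,242,280),80): print("cork",rect(c,q,.014))
E
python3 st.py
```

```text
bar [516.4 296.4  99.1  26.    2.5]
cork [5.081e+02 3.464e+02 6.320e+01 6.080e+01 5.000e-01]
cork [515.  251.3  89.2  60.5   3.6]
t 24.82 p [ 0.454  -0.2972  0.2   ] yaw -176.29 z [ 2.8e-03 -8.0e-04 -1.0e+00] F [-0.25  0.29 -1.18] w 1.0012 j [-16.1  15.  -13.3  -0.  -61.6 -70.2]
```

View pics/k_side.png

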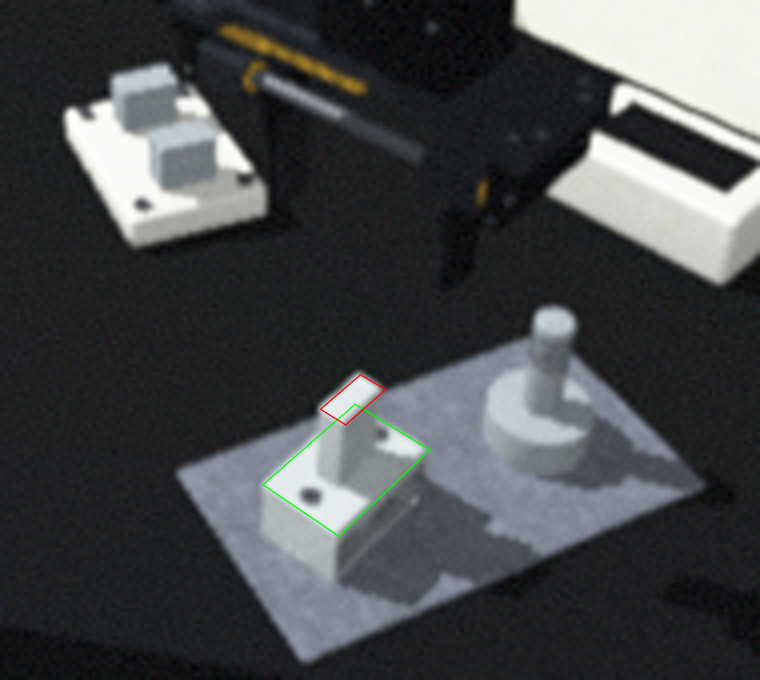

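View pics/k_top.png

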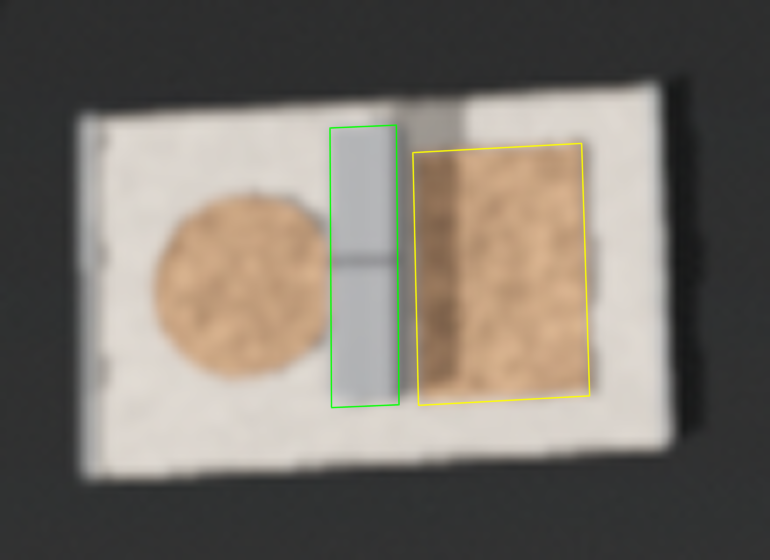

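View pics/k_s2.png

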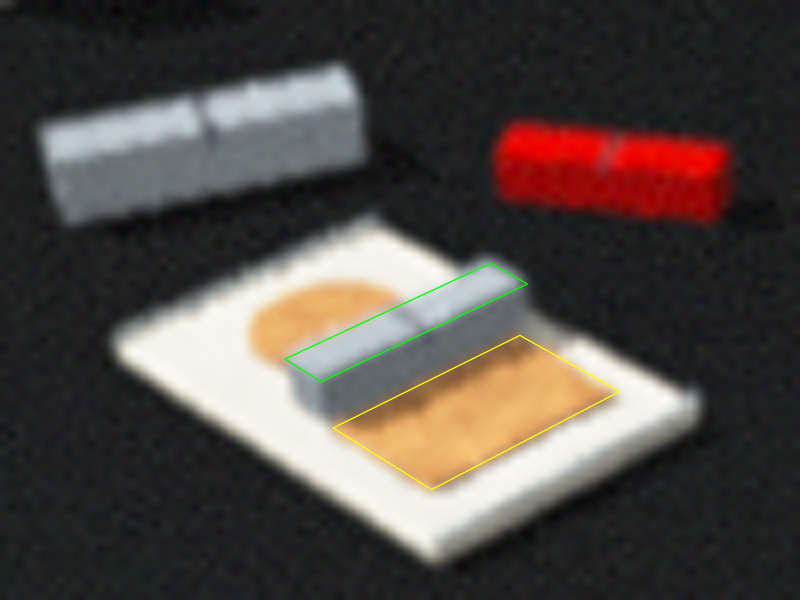

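Emit:
jog_arm --pt "-1 -0.001 0.008 0 0 0 0" --pt "-1 -0.004 0.025 0 0 0 0.005" --pt "-1 -0.008 0.05 0 0 0 0.01" --pt "-1 -0.013 0.08 0 0 0 0.02" --pt "-1 -0.019 0.112 0 0 0 0.021" --pt "-1 -0.025 0.146 0 0 0 0.021" --pt "-1 -0.031 0.18 0 0 0 0.021" --pt "-1 -0.036 0.214 0 0 0 0.021" --pt "-1 -0.042 0.248 0 0 0 0.021" --pt "-1 -0.048 0.282 0 0 0 0.021"

```text
time_s: 25.65
tcp_pos: [0.482, -0.0107, 0.1973]
ee_rot: [[-0.999, -0.044, -0.003], [-0.044, 0.999, -0.0], [0.003, -0.0, -1.0]]
wrist_force: [0.9, -0.1, 0.0]
gripper_width: 0.997
```

```bash
python3 st.py .516 .297 .199 -177.5
```

```text
t 25.65 p [ 0.482  -0.0107  0.1973] yaw -177.49 z [-2.6e-03 -4.0e-04 -1.0e+00] F [ 0.91 -0.05  0.01] w 0.9968 j [  18.1    9.4  -21.1   -0.   -59.7 -105.5]
tool shift [-0.0475  0.3059 -0.0019]
wz 0.0003
```

Emit:
jog_arm --pt "-1 -0.005 0.034 0 0 0 0" --pt "-1 -0.01 0.068 0 0 0 0" --pt "-1 -0.015 0.102 0 0 0 0" --pt "-1 -0.02 0.136 0 0 0 0" --pt "-1 -0.025 0.17 0 0 0 0" --pt "-1 -0.03 0.204 0 0 0 0" --pt "-1 -0.035 0.238 0 0 0 0" --pt "-1 -0.04 0.269 0 0 0 0" --pt "-1 -0.044 0.294 0 0 0 0" --pt "-1 -0.046 0.308 0 0 0 0"

```text
time_s: 26.48
tcp_pos: [0.5148, 0.2997, 0.1966]
ee_rot: [[-0.999, -0.046, -0.002], [-0.046, 0.999, -0.002], [0.002, -0.002, -1.0]]
wrist_force: [0.0, -0.7, 0.9]
gripper_width: 0.997
```

Emit:
jog_arm --pt "-1 0 0 0.006 0 0 0" --pt "-1 0 0 0.02 0 0 0" --pt "-1 0 0 0.04 0 0 0" --pt "-1 0 0 0.062 0 0 0" --pt "-1 0 0 0.084 0 0 0" --pt "-1 0 0 0.102 0 0 0" --pt "-1 0 0 0.116 0 0 0" --pt "-1 0 0 0.126 0 0 0" --pt "-1 0 0 0.13 0 0 0" --pt "-1 0 0 0.13 0 0 0"

```text
time_s: 27.32
tcp_pos: [0.515, 0.296, 0.0674]
ee_rot: [[-0.999, -0.043, -0.002], [-0.043, 0.999, -0.002], [0.002, -0.002, -1.0]]
wrist_force: [-0.3, 0.6, -0.3]
gripper_width: 0.995
```

```bash
python3 - <<'E'
from station import *
from h import *
c=capture("side"); crop(c,130,90,260,235,5,f"pics/l_side.png")
E
python3 st.py .516 .297 .0175 -177.5
```

```text
t 27.37 p [0.5157 0.2966 0.0684] yaw -177.51 z [-4.e-04 -6.e-04 -1.e+00] F [0.05 0.58 1.03] w 0.9968 j [  45.5   27.7  -14.9    0.   -47.4 -133. ]
tool shift [-0.0004  0.0004  0.0509]
wz -0.0002
```

View pics/l_side.png

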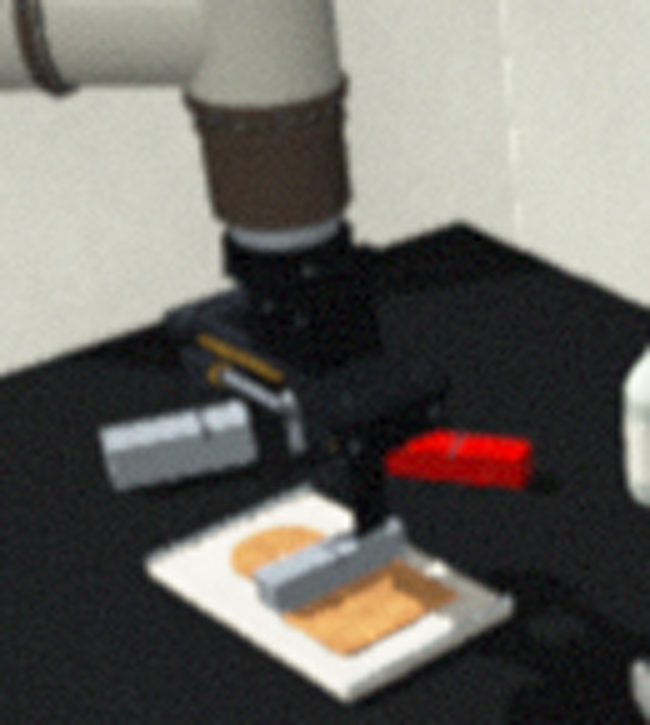

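Emit:
jog_arm --pt "-1 0 0 0.004 0 0 0" --pt "-1 0 0 0.011 0 0 0" --pt "-1 0 0 0.019 0 0 0" --pt "-1 0 0 0.027 0 0 0" --pt "-1 0 0 0.034 0 0 0" --pt "-1 0 0 0.04 0 0 0" --pt "-1 0 0 0.045 0 0 0" --pt "-1 0 0 0.048 0 0 0" --pt "-1 0 0 0.05 0 0 0" --pt "-1 0 0 0.05 0 0 0"

```text
time_s: 28.2
tcp_pos: [0.5156, 0.297, 0.0181]
ee_rot: [[-0.999, -0.044, -0.0], [-0.044, 0.999, -0.0], [0.001, -0.0, -1.0]]
wrist_force: [0.0, -0.3, 0.3]
gripper_width: 1.001
```

Emit:
jog_arm --pt "1 0 0 0 0 0 0" --pt "1 0 0 0 0 0 0" --pt "1 0 0 0 0 0 0" --pt "1 0 0 0 0 0 0" --pt "1 0 0 0 0 0 0" --pt "1 0 0 0 0 0 0" --pt "1 0 0 0 0 0 0" --pt "1 0 0 0 0 0 0" --pt "1 0 0 0 0 0 0" --pt "1 0 0 0 0 0 0"

```text
time_s: 29.03
tcp_pos: [0.5157, 0.2971, 0.0185]
ee_rot: [[-0.999, -0.044, -0.0], [-0.044, 0.999, -0.0], [0.0, -0.0, -1.0]]
wrist_force: [-0.6, 0.6, 0.3]
gripper_width: 0.327
```

Emit:
jog_arm --pt "1 0 0 0 0 0 0" --pt "1 0 0 0 0 0 0" --pt "1 0 0 0 0 0 0" --pt "1 0 0 0 0 0 0" --pt "1 0 0 0 0 0 0" --pt "1 0 0 0 0 0 0" --pt "1 0 0 0 0 0 0" --pt "1 0 0 0 0 0 0" --pt "1 0 0 0 0 0 0" --pt "1 0 0 0 0 0 0"

```text
time_s: 29.87
tcp_pos: [0.5158, 0.2973, 0.0186]
ee_rot: [[-0.999, -0.044, 0.0], [-0.044, 0.999, 0.0], [-0.0, 0.0, -1.0]]
wrist_force: [0.2, 1.5, -1.1]
gripper_width: 0.271
```

```bash
python3 st.py
```

```text
t 29.87 p [0.5158 0.2973 0.0186] yaw -177.48 z [ 3.e-04  3.e-04 -1.e+00] F [ 0.24  1.49 -1.09] w 0.2712 j [  45.5   31.5  -17.2    0.   -41.2 -133. ]
```

Emit:
jog_arm --pt "1 0 0 -0.003 0 0 0" --pt "1 0 0 -0.009 0 0 0" --pt "1 0 0 -0.02 0 0 0" --pt "1 0 0 -0.036 0 0 0" --pt "1 0 0 -0.055 0 0 0" --pt "1 0 0 -0.076 0 0 0" --pt "1 0 0 -0.098 0 0 0" --pt "1 0 0 -0.118 0 0 0" --pt "1 0 0 -0.13 0 0 0" --pt "1 0 0 -0.135 0 0 0"

```text
time_s: 30.7
tcp_pos: [0.5163, 0.2973, 0.1568]
ee_rot: [[-0.999, -0.044, 0.003], [-0.044, 0.999, 0.003], [-0.003, 0.002, -1.0]]
wrist_force: [-0.8, -0.3, -4.7]
gripper_width: 0.276
```

```bash
python3 - <<'E'
from station import *
from h import *
import pickle
c=capture("side"); crop(c,130,80,260,235,5,f"pics/m_side.png"); pickle.dump(c,open("side4.pkl","wb"))
E
python3 st.py .6 -.001 .153 -112.2
```

```text
t 30.75 p [0.5162 0.2973 0.1564] yaw -177.5 z [ 0.0028  0.0024 -1.    ] F [ 0.12 -0.09 -3.37] w 0.2685 j [  45.5   22.2   -9.4    0.   -58.2 -133. ]
tool shift [-0.0707 -0.3017  0.0029]
wz -1.1396
```

View pics/m_side.png

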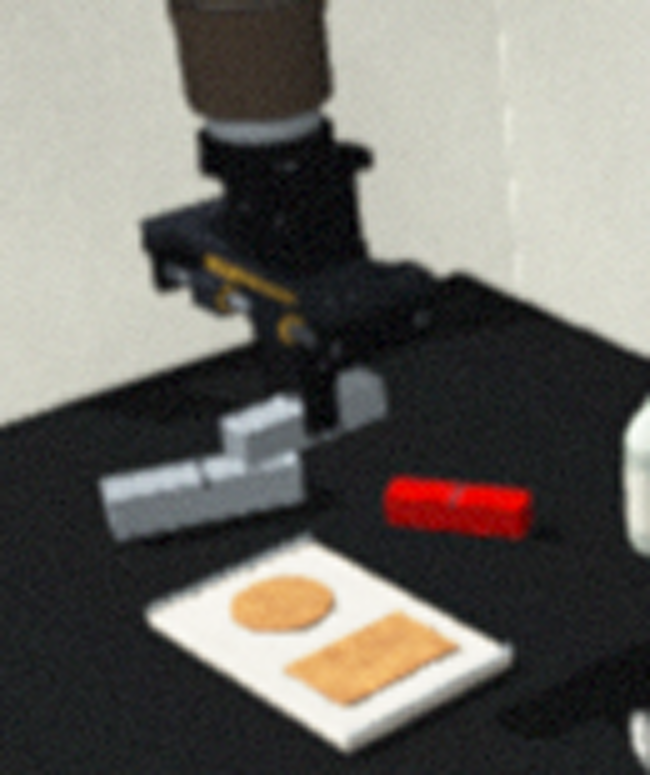

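Emit:
jog_arm --pt "1 -0.001 -0.003 0 0 0 -0.02" --pt "1 -0.002 -0.01 0 0 0 -0.05" --pt "1 -0.005 -0.021 0 0 0 -0.1" --pt "1 -0.008 -0.035 0 0 0 -0.16" --pt "1 -0.012 -0.052 0 0 0 -0.23" --pt "1 -0.016 -0.07 0 0 0 -0.3" --pt "1 -0.021 -0.088 0 0 0 -0.37" --pt "1 -0.025 -0.107 0 0 0 -0.44" --pt "1 -0.03 -0.126 0 0 0 -0.5" --pt "1 -0.034 -0.145 0 0 0 -0.56"

```text
time_s: 31.58
tcp_pos: [0.5551, 0.1523, 0.1523]
ee_rot: [[-0.822, -0.57, -0.003], [-0.57, 0.822, -0.001], [0.003, 0.001, -1.0]]
wrist_force: [0.1, -0.2, -4.6]
gripper_width: 0.27
```

```bash
python3 st.py .6 -.001 .153 -112.2
python3 - <<'E'
import numpy as np
def ax(y): a=np.radians(y); return np.array([np.cos(a),np.sin(a)]),np.array([np.sin(a),-np.cos(a)])
p=np.array([.5158,.2973]);x,y=ax(-177.5);p=p-.034*x-.145*y;yw=-177.5+np.degrees(.56);d=np.array([.6,-.001])-p;x,y=ax(yw);print(p,yw,d@x,d@y,np.radians(yw+112.2))
E
```

```text
t 31.58 p [0.5551 0.1523 0.1523] yaw -145.25 z [-0.0029 -0.0013 -1.    ] F [ 0.07 -0.22 -4.56] w 0.2695 j [ 31.4  20.8 -12.2  -0.  -57.2 -86.7]
tool shift [ 0.0505 -0.1515 -0.0006]
wz -0.5769
[0.55609245 0.15392107] -145.4143634726739 0.05179083796308694 -0.15246677999353522 -0.5797000015522971
```

Emit:
jog_arm --pt "1 0.006 -0.019 0 0 0 -0.06" --pt "1 0.013 -0.038 0 0 0 -0.13" --pt "1 0.019 -0.057 0 0 0 -0.2" --pt "1 0.026 -0.076 0 0 0 -0.27" --pt "1 0.032 -0.094 0 0 0 -0.34" --pt "1 0.038 -0.111 0 0 0 -0.41" --pt "1 0.043 -0.126 0 0 0 -0.47" --pt "1 0.047 -0.139 0 0 0 -0.52" --pt "1 0.05 -0.148 0 0 0 -0.56" --pt "1 0.052 -0.152 0 0 0 -0.58"

```text
time_s: 32.42
tcp_pos: [0.5986, -0.0025, 0.1521]
ee_rot: [[-0.378, -0.926, -0.003], [-0.926, 0.378, -0.001], [0.002, 0.003, -1.0]]
wrist_force: [0.1, 0.1, -4.1]
gripper_width: 0.273
```

Emit:
jog_arm --pt "1 0 0 0.003 0 0 0" --pt "1 0 0 0.009 0 0 0" --pt "1 0 0 0.018 0 0 0" --pt "1 0 0 0.028 0 0 0" --pt "1 0 0 0.037 0 0 0" --pt "1 0 0 0.043 0 0 0" --pt "1 0 0 0.045 0 0 0" --pt "1 0 0 0.045 0 0 0" --pt "1 0 0 0.045 0 0 0" --pt "1 0 0 0.045 0 0 0"

```text
time_s: 33.25
tcp_pos: [0.6, -0.0008, 0.1091]
ee_rot: [[-0.377, -0.926, 0.001], [-0.926, 0.377, 0.0], [-0.001, -0.001, -1.0]]
wrist_force: [0.3, -0.1, -4.3]
gripper_width: 0.272
```

```bash
python3 - <<'E'
from station import *
from ov import *
import pickle
c=capture("side"); t=capture("top")
P=[(box(.6,-.001,67.8,.1,.024,.124),(0,255,0))]
P=[(box(.6,-.001,67.8,.1,.024,.124),(0,255,0))]
z=.0995-.0085-.0
P=[(box(.6,-.001,67.8,.1,.024,.1085-.0085+.024),(0,255,0))]
draw(c,P,230,150,330,270,5,"pics/n_side.png"); draw(t,P,265,170,365,260,6,"pics/n_top.png")
E
python3 st.py .6 -.001 .0685 -112.2
```

```text
t 33.35 p [ 0.5999 -0.0008  0.1092] yaw -112.17 z [ 1.3e-03  3.0e-04 -1.0e+00] F [ 0.24  0.25 -3.88] w 0.2724 j [ 15.4  25.4 -11.9   0.  -52.7 -37.5]
tool shift [ 0.0002 -0.0001  0.0407]
wz 0.0005
```

View pics/n_side.png

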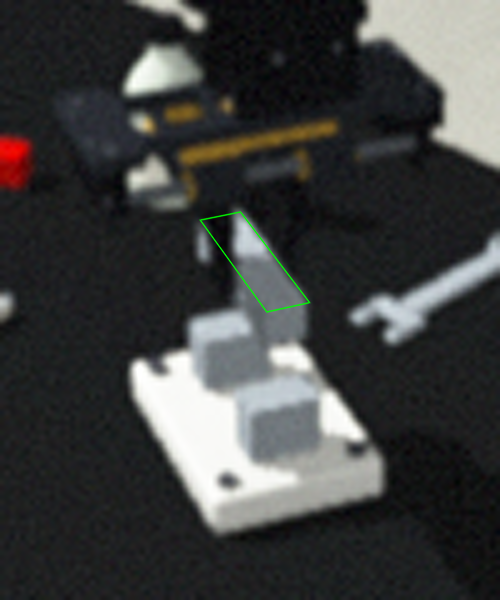

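View pics/n_top.png

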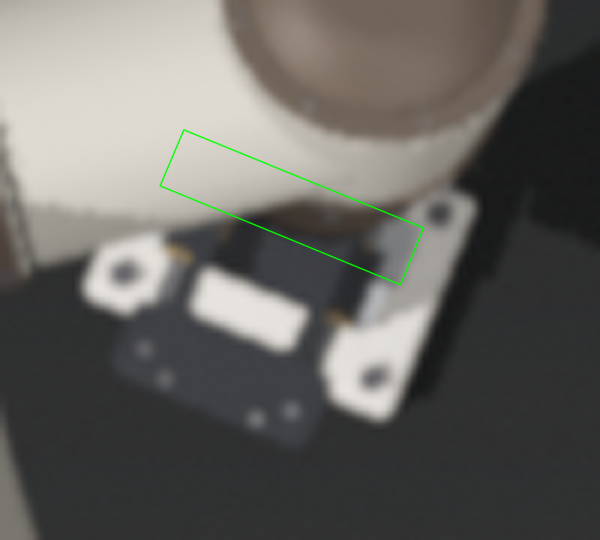

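Emit:
jog_arm --pt "1 0 0 0.003 0 0 0" --pt "1 0 0 0.008 0 0 0" --pt "1 0 0 0.014 0 0 0" --pt "1 0 0 0.021 0 0 0" --pt "1 0 0 0.028 0 0 0" --pt "1 0 0 0.033 0 0 0" --pt "1 0 0 0.036 0 0 0" --pt "1 0 0 0.037 0 0 0" --pt "1 0 0 0.0375 0 0 0" --pt "1 0 0 0.038 0 0 0"

```text
time_s: 34.18
tcp_pos: [0.5998, -0.0008, 0.0707]
ee_rot: [[-0.377, -0.926, 0.001], [-0.926, 0.377, -0.0], [-0.0, -0.001, -1.0]]
wrist_force: [-1.0, -0.1, -3.6]
gripper_width: 0.274
```

Emit:
jog_arm --pt "1 0 0 0.0003 0 0 0" --pt "1 0 0 0.0006 0 0 0" --pt "1 0 0 0.0009 0 0 0" --pt "1 0 0 0.0012 0 0 0" --pt "1 0 0 0.0015 0 0 0" --pt "1 0 0 0.0018 0 0 0" --pt "1 0 0 0.0018 0 0 0" --pt "1 0 0 0.0018 0 0 0" --pt "1 0 0 0.0018 0 0 0" --pt "1 0 0 0.0018 0 0 0"

```text
time_s: 35.02
tcp_pos: [0.5995, -0.0009, 0.0688]
ee_rot: [[-0.377, -0.926, 0.0], [-0.926, 0.377, 0.0], [-0.0, -0.0, -1.0]]
wrist_force: [-0.5, -0.3, -3.4]
gripper_width: 0.273
```

Emit:
jog_arm --pt "1 0 0 0.0003 0 0 0" --pt "1 0 0 0.0005 0 0 0" --pt "1 0 0 0.0007 0 0 0" --pt "1 0 0 0.0009 0 0 0" --pt "1 0 0 0.001 0 0 0" --pt "1 0 0 0.001 0 0 0" --pt "1 0 0 0.001 0 0 0" --pt "1 0 0 0.001 0 0 0" --pt "1 0 0 0.001 0 0 0" --pt "1 0 0 0.001 0 0 0"

```text
time_s: 35.85
tcp_pos: [0.5996, -0.0009, 0.0686]
ee_rot: [[-0.377, -0.926, 0.0], [-0.926, 0.377, -0.0], [-0.0, -0.0, -1.0]]
wrist_force: [-4.0, 0.3, 6.2]
gripper_width: 0.274
```

Emit:
jog_arm --pt "0.4 0 0 0 0 0 0" --pt "0.2 0 0 0 0 0 0" --pt "0 0 0 0 0 0 0" --pt "-0.5 0 0 0 0 0 0" --pt "-1 0 0 0 0 0 0" --pt "-1 0 0 0 0 0 0" --pt "-1 0 0 0 0 0 0" --pt "-1 0 0 0 0 0 0" --pt "-1 0 0 0 0 0 0" --pt "-1 0 0 0 0 0 0"

```text
time_s: 36.68
tcp_pos: [0.5996, -0.0009, 0.0677]
ee_rot: [[-0.377, -0.926, 0.0], [-0.926, 0.377, 0.0], [-0.0, -0.0, -1.0]]
wrist_force: [-0.4, 0.3, -0.5]
gripper_width: 0.896
```

Emit:
jog_arm --pt "-1 0 0 -0.004 0 0 0" --pt "-1 0 0 -0.012 0 0 0" --pt "-1 0 0 -0.025 0 0 0" --pt "-1 0 0 -0.042 0 0 0" --pt "-1 0 0 -0.062 0 0 0" --pt "-1 0 0 -0.084 0 0 0" --pt "-1 0 0 -0.104 0 0 0" --pt "-1 0 0 -0.12 0 0 0" --pt "-1 0 0 -0.13 0 0 0" --pt "-1 0 0 -0.132 0 0 0"

```text
time_s: 37.52
tcp_pos: [0.6007, -0.0008, 0.2028]
ee_rot: [[-0.377, -0.926, 0.005], [-0.926, 0.377, 0.001], [-0.003, -0.004, -1.0]]
wrist_force: [-1.0, 0.3, 0.6]
gripper_width: 0.999
```

```bash
python3 - <<'E'
from station import *
from ov import *
c=capture("side")
P=[(box(.6,-.001,67.8,.1,.024,.084),(0,255,0))]
draw(c,P,230,150,430,350,3,"pics/o_side.png")
E
python3 st.py .578 -.335 .2 -176.3
```

```text
t 37.57 p [ 0.6001 -0.0008  0.2015] yaw -112.17 z [ 3.1e-03  7.0e-04 -1.0e+00] F [ 0.33 -0.04  0.68] w 0.9974 j [ 15.4  20.4  -5.2   0.  -64.2 -37.5]
tool shift [ 0.3179 -0.1057  0.0012]
wz 1.1193
```

View pics/o_side.png

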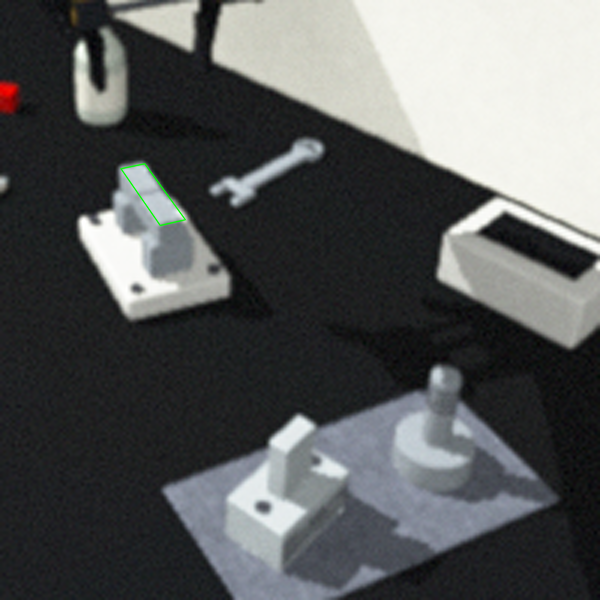

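Emit:
jog_arm --pt "-1 0.006 -0.002 0 0 0 0.05" --pt "-1 0.02 -0.007 0 0 0 0.12" --pt "-1 0.042 -0.014 0 0 0 0.22" --pt "-1 0.068 -0.023 0 0 0 0.32" --pt "-1 0.097 -0.032 0 0 0 0.42" --pt "-1 0.127 -0.042 0 0 0 0.52" --pt "-1 0.157 -0.052 0 0 0 0.62" --pt "-1 0.187 -0.062 0 0 0 0.72" --pt "-1 0.217 -0.072 0 0 0 0.82" --pt "-1 0.246 -0.082 0 0 0 0.92"

```text
time_s: 38.4
tcp_pos: [0.5815, -0.261, 0.1981]
ee_rot: [[-0.967, -0.256, -0.003], [-0.256, 0.967, 0.001], [0.003, 0.002, -1.0]]
wrist_force: [0.4, 0.4, -1.5]
gripper_width: 0.997
```

```bash
cat > nx.py <<'E'
# next shift: from commanded pose (x y yaw z) after a call of shift, to a target
import numpy as np,sys
def ax(y): a=np.radians(y); return np.array([np.cos(a),np.sin(a)]),np.array([np.sin(a),-np.cos(a)])
v=[float(a) for a in sys.argv[1:]]
px,py,yw,sx,sy,wz,tx,ty,tyw=v
p=np.array([px,py]);x,y=ax(yw);p=p+sx*x+sy*y;yw-=np.degrees(wz);d=np.array([tx,ty])-p;x,y=ax(yw)
print("cmd",p.round(4),round(yw,2),"shift",(d@x).round(4),(d@y).round(4),"wz",np.radians(yw-tyw).round(4))
E
python3 nx.py .5997 -.0009 -112.18 .246 -.082 .92 .5788 -.3352 -176.29; python3 st.py .5788 -.3352 .2 -176.29
```

```text
cmd [ 0.5828 -0.2597] -164.89 shift 0.0235 -0.0719 wz 0.1989
t 38.4 p [ 0.5815 -0.261   0.1981] yaw -165.18 z [-2.9e-03  9.0e-04 -1.0e+00] F [ 0.41  0.38 -1.45] w 0.9968 j [ -9.7  24.3   0.4  -0.  -66.3 -65.5]
tool shift [ 0.0216 -0.0711 -0.002 ]
wz 0.1939
```

Emit:
jog_arm --pt "-1 0.008 -0.023 0 0 0 0.08" --pt "-1 0.014 -0.042 0 0 0 0.14" --pt "-1 0.019 -0.057 0 0 0 0.18" --pt "-1 0.022 -0.066 0 0 0 0.199" --pt "-1 0.023 -0.071 0 0 0 0.199" --pt "-1 0.0235 -0.072 0 0 0 0.199" --pt "-1 0.0235 -0.072 0 0 0 0.199" --pt "-1 0.0235 -0.072 0 0 0 0.199" --pt "-1 0.0235 -0.072 0 0 0 0.199" --pt "-1 0.0235 -0.072 0 0 0 0.199"

```text
time_s: 39.23
tcp_pos: [0.5789, -0.3344, 0.2]
ee_rot: [[-0.998, -0.066, 0.0], [-0.066, 0.998, 0.0], [-0.0, -0.0, -1.0]]
wrist_force: [-0.4, 0.9, 0.1]
gripper_width: 0.996
```

```bash
python3 st.py .5788 -.3352 .0563 -176.29
```

```text
t 39.23 p [ 0.5789 -0.3344  0.2   ] yaw -176.21 z [ 3.e-04  0.e+00 -1.e+00] F [-0.39  0.85  0.08] w 0.9956 j [-16.2  27.1   5.3  -0.  -68.2 -70. ]
tool shift [ 0.0002 -0.0007  0.1437]
wz 0.0014
```

Emit:
jog_arm --pt "-1 0 0 0.008 0 0 0" --pt "-1 0 0 0.025 0 0 0" --pt "-1 0 0 0.048 0 0 0" --pt "-1 0 -0.0005 0.072 0 0 0" --pt "-1 0 -0.0005 0.095 0 0 0" --pt "-1 0 -0.0005 0.115 0 0 0" --pt "-1 0 -0.0005 0.13 0 0 0" --pt "-1 0 -0.0005 0.139 0 0 0" --pt "-1 0 -0.0005 0.143 0 0 0" --pt "-1 0 -0.0005 0.143 0 0 0"

```text
time_s: 40.07
tcp_pos: [0.5783, -0.3355, 0.0558]
ee_rot: [[-0.998, -0.065, -0.002], [-0.065, 0.998, 0.001], [0.002, 0.001, -1.0]]
wrist_force: [0.3, -0.3, 0.1]
gripper_width: 1.004
```

Emit:
jog_arm --pt "1 0 0 0 0 0 0" --pt "1 0 0 0 0 0 0" --pt "1 0 0 0 0 0 0" --pt "1 0 0 0 0 0 0" --pt "1 0 0 0 0 0 0" --pt "1 0 0 0 0 0 0" --pt "1 0 0 0 0 0 0" --pt "1 0 0 0 0 0 0" --pt "1 0 0 0 0 0 0" --pt "1 0 0 0 0 0 0"

```text
time_s: 40.9
tcp_pos: [0.5787, -0.3358, 0.0567]
ee_rot: [[-0.998, -0.065, -0.0], [-0.065, 0.998, 0.0], [0.0, 0.0, -1.0]]
wrist_force: [0.3, -0.4, 0.5]
gripper_width: 0.329
```

Emit:
jog_arm --pt "1 0 0 0 0 0 0" --pt "1 0 0 0 0 0 0" --pt "1 0 0 0 0 0 0" --pt "1 0 0 0 0 0 0" --pt "1 0 0 0 0 0 0" --pt "1 0 0 0 0 0 0" --pt "1 0 0 0 0 0 0" --pt "1 0 0 0 0 0 0" --pt "1 0 0 0 0 0 0" --pt "1 0 0 0 0 0 0"

```text
time_s: 41.73
tcp_pos: [0.5786, -0.3356, 0.0567]
ee_rot: [[-0.998, -0.065, -0.0], [-0.065, 0.998, 0.0], [0.0, 0.0, -1.0]]
wrist_force: [0.4, 3.6, 0.3]
gripper_width: 0.246
```

```bash
python3 st.py
```

```text
t 41.73 p [ 0.5786 -0.3356  0.0567] yaw -176.29 z [-2.e-04  3.e-04 -1.e+00] F [0.39 3.56 0.3 ] w 0.2461 j [-16.3  34.5  -4.1  -0.  -51.4 -70. ]
```

Emit:
jog_arm --pt "1 0 0 -0.003 0 0 0" --pt "1 0 0 -0.008 0 0 0" --pt "1 0 0 -0.018 0 0 0" --pt "1 0 0 -0.033 0 0 0" --pt "1 0 0 -0.052 0 0 0" --pt "1 0 0 -0.073 0 0 0" --pt "1 0 0 -0.095 0 0 0" --pt "1 0 0 -0.115 0 0 0" --pt "1 0 0 -0.13 0 0 0" --pt "1 0 0 -0.135 0 0 0"

```text
time_s: 42.57
tcp_pos: [0.5797, -0.3367, 0.1956]
ee_rot: [[-0.998, -0.065, 0.005], [-0.065, 0.998, -0.003], [-0.005, -0.003, -1.0]]
wrist_force: [0.7, -0.5, -4.8]
gripper_width: 0.247
```

Emit:
jog_arm --pt "1 0 0.004 0 0 0 0" --pt "1 0 0.013 0 0 0 0" --pt "1 0.001 0.027 0 0 0 0" --pt "1 0.002 0.046 0 0 0 0" --pt "1 0.003 0.069 0 0 0 0" --pt "1 0.004 0.095 0 0 0 0" --pt "1 0.005 0.122 0 0 0 0" --pt "1 0.006 0.15 0 0 0 0" --pt "1 0.007 0.178 0 0 0 0" --pt "1 0.008 0.206 0 0 0 0"

```text
time_s: 43.4
tcp_pos: [0.5556, -0.1282, 0.1903]
ee_rot: [[-0.998, -0.065, -0.003], [-0.065, 0.998, 0.0], [0.003, 0.001, -1.0]]
wrist_force: [0.9, 0.1, -5.5]
gripper_width: 0.243
```

Emit:
jog_arm --pt "1 0.001 0.028 0 0 0 0" --pt "1 0.002 0.056 0 0 0 0" --pt "1 0.003 0.084 0 0 0 0" --pt "1 0.004 0.112 0 0 0 0" --pt "1 0.005 0.14 0 0 0 0" --pt "1 0.006 0.168 0 0 0 0" --pt "1 0.007 0.196 0 0 0 0" --pt "1 0.008 0.224 0 0 0 0" --pt "1 0.009 0.252 0 0 0 0" --pt "1 0.01 0.28 0 0 0 0"

```text
time_s: 44.23
tcp_pos: [0.5271, 0.1498, 0.1906]
ee_rot: [[-0.998, -0.066, -0.003], [-0.066, 0.998, -0.001], [0.003, -0.001, -1.0]]
wrist_force: [0.5, -1.1, -5.6]
gripper_width: 0.246
```

Emit:
jog_arm --pt "1 0.001 0.028 0 0 0 0" --pt "1 0.002 0.056 0 0 0 0" --pt "1 0.003 0.084 0 0 0 0" --pt "1 0.005 0.111 0 0 0 0" --pt "1 0.006 0.136 0 0 0 0" --pt "1 0.007 0.158 0 0 0 0" --pt "1 0.008 0.176 0 0 0 0" --pt "1 0.008 0.19 0 0 0 0" --pt "1 0.008 0.197 0 0 0 0" --pt "1 0.008 0.199 0 0 0 0"

```text
time_s: 45.07
tcp_pos: [0.5079, 0.347, 0.1911]
ee_rot: [[-0.998, -0.066, -0.001], [-0.066, 0.998, -0.001], [0.001, -0.001, -1.0]]
wrist_force: [0.2, -0.8, -5.7]
gripper_width: 0.241
```

```bash
python3 - <<'E'
from station import *
from h import *
c=capture("side"); crop(c,130,80,260,235,5,f"pics/p_side.png")
E
python3 st.py .5085 .3456 .0706 -176.29
```

```text
t 45.12 p [0.508  0.3464 0.1913] yaw -176.25 z [-7.e-04 -8.e-04 -1.e+00] F [ 0.15  0.76 -6.23] w 0.243 j [  49.4   22.4   -3.7   -0.   -64.  -135.6]
tool shift [-0.0005 -0.0008  0.1207]
wz 0.0006
```

View pics/p_side.png

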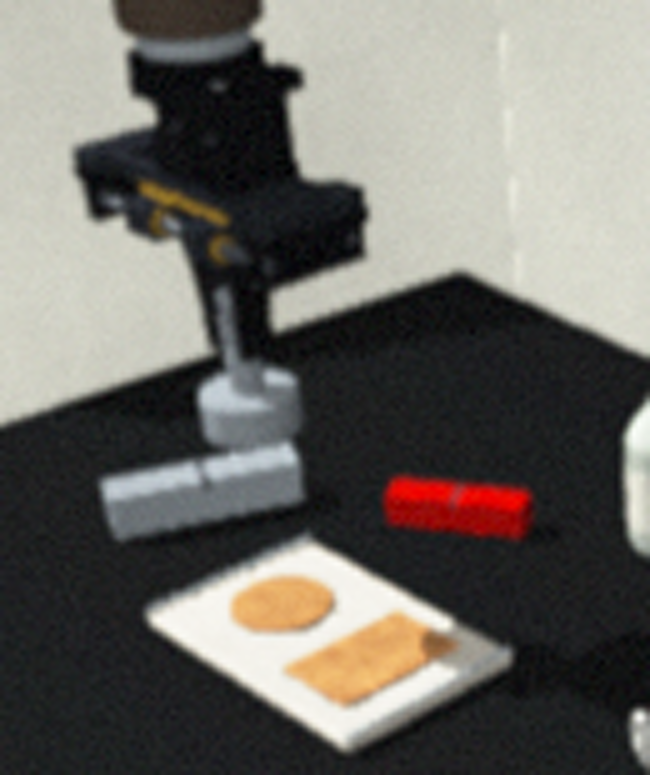

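Emit:
jog_arm --pt "1 0 0 0.006 0 0 0" --pt "1 0 0 0.018 0 0 0" --pt "1 0 0 0.035 0 0 0" --pt "1 0 0 0.055 0 0 0" --pt "1 0 0 0.075 0 0 0" --pt "1 0 0 0.093 0 0 0" --pt "1 0 0 0.107 0 0 0" --pt "1 0 0 0.116 0 0 0" --pt "1 0 0 0.12 0 0 0" --pt "1 0 0 0.121 0 0 0"

```text
time_s: 45.95
tcp_pos: [0.5084, 0.3452, 0.0701]
ee_rot: [[-0.998, -0.064, -0.001], [-0.064, 0.998, -0.001], [0.001, -0.001, -1.0]]
wrist_force: [-0.9, 0.3, -6.6]
gripper_width: 0.246
```

Emit:
jog_arm --pt "1 0 0 0.0005 0 0 0" --pt "1 0 0 0.001 0 0 0" --pt "1 0 0 0.0015 0 0 0" --pt "1 0 0 0.002 0 0 0" --pt "1 0 0 0.0023 0 0 0" --pt "1 0 0 0.0026 0 0 0" --pt "1 0 0 0.0026 0 0 0" --pt "1 0 0 0.0026 0 0 0" --pt "1 0 0 0.0026 0 0 0" --pt "1 0 0 0.0026 0 0 0"

```text
time_s: 46.78
tcp_pos: [0.5084, 0.3461, 0.0682]
ee_rot: [[-0.998, -0.065, 0.0], [-0.065, 0.998, -0.0], [-0.0, -0.0, -1.0]]
wrist_force: [-1.0, 0.5, -4.8]
gripper_width: 0.244
```

```bash
python3 st.py .5085 .3456 .0665 -176.29;python3 - <<'E'
from station import *
from h import *
c=capture("side"); crop(c,150,120,250,220,6,f"pics/q_side.png")
E
```

```text
t 46.78 p [0.5084 0.3461 0.0682] yaw -176.29 z [ 0. -0. -1.] F [-1.04  0.5  -4.84] w 0.2442 j [  49.3   29.4  -11.9    0.   -48.7 -135.6]
tool shift [-0.0001 -0.0005  0.0017]
wz 0.0001
```

View pics/q_side.png

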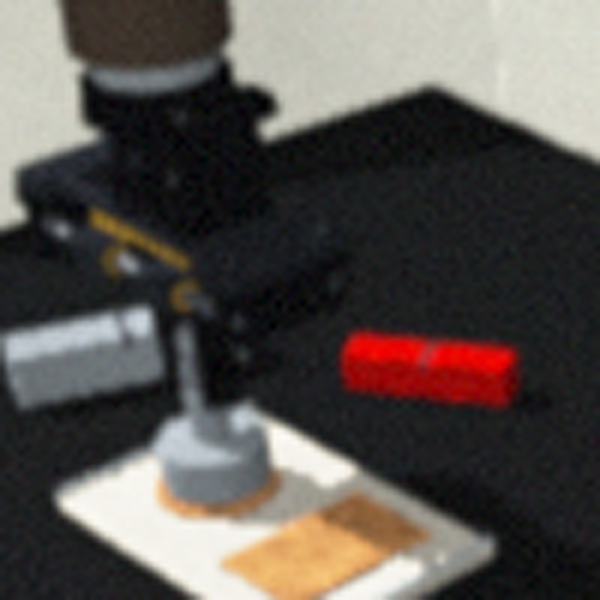

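The weight is just above the round pad; lower to contact.

Emit:
jog_arm --pt "1 0 0 0.0003 0 0 0" --pt "1 0 0 0.0006 0 0 0" --pt "1 0 0 0.0009 0 0 0" --pt "1 0 0 0.0012 0 0 0" --pt "1 0 0 0.0014 0 0 0" --pt "1 0 0 0.0016 0 0 0" --pt "1 0 0 0.0018 0 0 0" --pt "1 0 0 0.002 0 0 0" --pt "1 0 0 0.002 0 0 0" --pt "1 0 0 0.002 0 0 0"

```text
time_s: 47.67
tcp_pos: [0.5085, 0.3462, 0.0666]
ee_rot: [[-0.998, -0.065, 0.0], [-0.065, 0.998, 0.0], [-0.0, 0.0, -1.0]]
wrist_force: [-1.3, -0.5, -1.5]
gripper_width: 0.247
```

Emit:
jog_arm --pt "1 0 0 0.0002 0 0 0" --pt "1 0 0 0.0004 0 0 0" --pt "1 0 0 0.0005 0 0 0" --pt "1 0 0 0.0005 0 0 0" --pt "1 0 0 0.0005 0 0 0" --pt "0.5 0 0 0.0005 0 0 0" --pt "0.3 0 0 0.0005 0 0 0" --pt "0 0 0 0.0005 0 0 0" --pt "-0.5 0 0 0.0005 0 0 0" --pt "-1 0 0 0.0005 0 0 0"

```text
time_s: 48.5
tcp_pos: [0.5088, 0.3464, 0.0655]
ee_rot: [[-0.998, -0.065, 0.001], [-0.065, 0.998, 0.001], [-0.001, 0.001, -1.0]]
wrist_force: [-0.1, -0.1, -0.2]
gripper_width: 0.465
```

Emit:
jog_arm --pt "-1 0 0 0 0 0 0" --pt "-1 0 0 0 0 0 0" --pt "-1 0 0 0 0 0 0" --pt "-1 0 0 0 0 0 0" --pt "-1 0 0 0 0 0 0" --pt "-1 0 0 -0.002 0 0 0" --pt "-1 0 0 -0.006 0 0 0" --pt "-1 0 0 -0.015 0 0 0" --pt "-1 0 0 -0.03 0 0 0" --pt "-1 0 0 -0.05 0 0 0"

```text
time_s: 49.33
tcp_pos: [0.5078, 0.3455, 0.1157]
ee_rot: [[-0.998, -0.065, -0.002], [-0.065, 0.998, -0.002], [0.002, -0.002, -1.0]]
wrist_force: [-0.1, 0.5, -0.8]
gripper_width: 0.997
```

Emit:
jog_arm --pt "-1 0 0 -0.02 0 0 0" --pt "-1 0 0 -0.04 0 0 0" --pt "-1 0 0 -0.06 0 0 0" --pt "-1 0 0 -0.075 0 0 0" --pt "-1 0 0 -0.083 0 0 0" --pt "-1 0 0 -0.083 0 0 0" --pt "-1 0 0 -0.083 0 0 0" --pt "-1 0 0 -0.083 0 0 0" --pt "-1 0 0 -0.083 0 0 0" --pt "-1 0 0 -0.083 0 0 0"

```text
time_s: 50.17
tcp_pos: [0.508, 0.3457, 0.1974]
ee_rot: [[-0.998, -0.065, -0.002], [-0.065, 0.998, -0.002], [0.002, -0.002, -1.0]]
wrist_force: [-0.4, 0.4, -0.2]
gripper_width: 1.002
```

```bash
python3 - <<'E'
from station import *
from ov import *
import pickle
c=capture("side"); pickle.dump(c,open("side5.pkl","wb"))
R=(0,0,255);G=(0,255,0);Y=(0,255,255)
draw(c,[(circ(.5085,.346,.03,.04),G),(circ(.5085,.346,.034,.014),Y)],145,160,245,235,8,"pics/r_side.png")
E
python3 st.py .4536 -.2971 .199 -176.29
```

```text
t 50.22 p [0.5081 0.3459 0.1976] yaw -176.29 z [-0.0013 -0.0014 -1.    ] F [-0.14  0.08 -0.51] w 0.9992 j [  49.3   22.1   -3.1   -0.   -64.9 -135.6]
tool shift [ 9.600e-02 -6.381e-01 -4.000e-04]
wz -0.0
```

View pics/r_side.png

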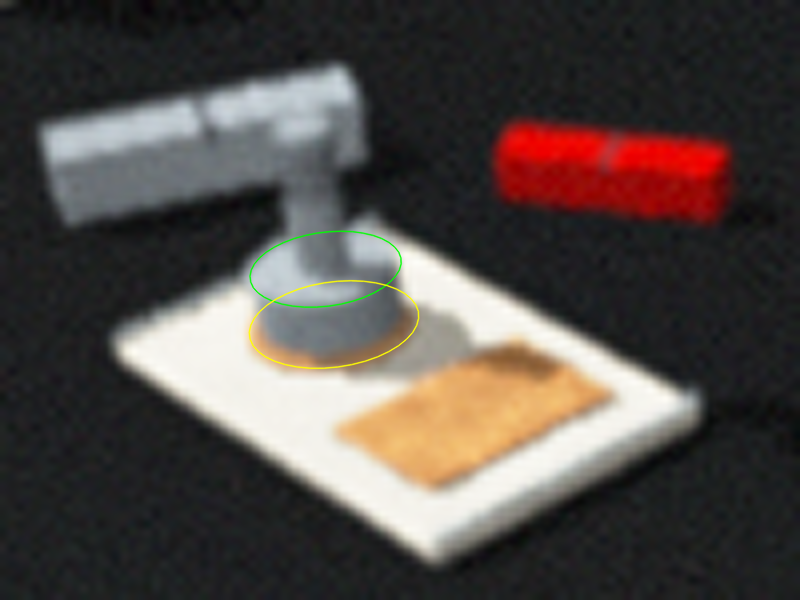

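Emit:
jog_arm --pt "-1 0.001 -0.008 0 0 0 0" --pt "-1 0.004 -0.027 0 0 0 0" --pt "-1 0.008 -0.055 0 0 0 0" --pt "-1 0.013 -0.088 0 0 0 0" --pt "-1 0.018 -0.122 0 0 0 0" --pt "-1 0.024 -0.157 0 0 0 0" --pt "-1 0.029 -0.192 0 0 0 0" --pt "-1 0.034 -0.227 0 0 0 0" --pt "-1 0.039 -0.262 0 0 0 0" --pt "-1 0.045 -0.297 0 0 0 0"

```text
time_s: 51.05
tcp_pos: [0.482, 0.0448, 0.1987]
ee_rot: [[-0.998, -0.065, 0.0], [-0.065, 0.998, -0.0], [-0.0, -0.0, -1.0]]
wrist_force: [-0.2, -0.2, 0.3]
gripper_width: 1.0
```

Emit:
jog_arm --pt "-1 0.005 -0.035 0 0 0 0" --pt "-1 0.011 -0.07 0 0 0 0" --pt "-1 0.016 -0.105 0 0 0 0" --pt "-1 0.021 -0.14 0 0 0 0" --pt "-1 0.026 -0.175 0 0 0 0" --pt "-1 0.032 -0.21 0 0 0 0" --pt "-1 0.037 -0.245 0 0 0 0" --pt "-1 0.042 -0.28 0 0 0 0" --pt "-1 0.046 -0.31 0 0 0 0" --pt "-1 0.05 -0.331 0 0 0 0"

```text
time_s: 51.88
tcp_pos: [0.4533, -0.2894, 0.1984]
ee_rot: [[-0.998, -0.063, -0.0], [-0.063, 0.998, -0.0], [0.0, -0.0, -1.0]]
wrist_force: [-0.6, 0.6, 0.7]
gripper_width: 1.002
```

Emit:
jog_arm --pt "-1 0.001 -0.01 0 0 0 0" --pt "-1 0.001 -0.01 0.004 0 0 0" --pt "-1 0.001 -0.01 0.015 0 0 0" --pt "-1 0.001 -0.01 0.03 0 0 0" --pt "-1 0.001 -0.01 0.048 0 0 0" --pt "-1 0.001 -0.01 0.065 0 0 0" --pt "-1 0.001 -0.01 0.077 0 0 0" --pt "-1 0.001 -0.01 0.08 0 0 0" --pt "-1 0.001 -0.01 0.08 0 0 0" --pt "-1 0.001 -0.01 0.08 0 0 0"

```text
time_s: 52.72
tcp_pos: [0.4544, -0.2964, 0.1192]
ee_rot: [[-0.998, -0.066, 0.001], [-0.066, 0.998, -0.0], [-0.001, -0.0, -1.0]]
wrist_force: [-0.2, 0.0, 1.1]
gripper_width: 1.002
```

```bash
python3 st.py .4536 -.2971 .0565 -176.29
```

```text
t 52.72 p [ 0.4544 -0.2964  0.1192] yaw -176.22 z [ 6.e-04 -4.e-04 -1.e+00] F [-0.21  0.02  1.13] w 1.0016 j [-16.   19.8 -19.4   0.  -50.8 -70.3]
tool shift [ 0.0009 -0.0007  0.0627]
wz 0.0012
```

Emit:
jog_arm --pt "-1 0 0 0.004 0 0 0" --pt "-1 0 0 0.012 0 0 0" --pt "-1 0 0 0.022 0 0 0" --pt "-1 0 0 0.033 0 0 0" --pt "-1 0 0 0.043 0 0 0" --pt "-1 0 0 0.052 0 0 0" --pt "-1 0 0 0.058 0 0 0" --pt "-1 0 0 0.0615 0 0 0" --pt "-1 0 0 0.0625 0 0 0" --pt "-1 0 0 0.0625 0 0 0"

```text
time_s: 53.55
tcp_pos: [0.454, -0.2968, 0.056]
ee_rot: [[-0.998, -0.065, -0.0], [-0.065, 0.998, -0.0], [0.0, -0.0, -1.0]]
wrist_force: [-0.4, 0.3, 0.6]
gripper_width: 1.002
```

Emit:
jog_arm --pt "1 0 0 0 0 0 0" --pt "1 0 0 0 0 0 0" --pt "1 0 0 0 0 0 0" --pt "1 0 0 0 0 0 0" --pt "1 0 0 0 0 0 0" --pt "1 0 0 0 0 0 0" --pt "1 0 0 0 0 0 0" --pt "1 0 0 0 0 0 0" --pt "1 0 0 0 0 0 0" --pt "1 0 0 0 0 0 0"

```text
time_s: 54.38
tcp_pos: [0.4539, -0.2968, 0.0561]
ee_rot: [[-0.998, -0.065, -0.0], [-0.065, 0.998, 0.0], [0.0, 0.0, -1.0]]
wrist_force: [0.3, -0.2, 0.5]
gripper_width: 0.326
```

Emit:
jog_arm --pt "1 0 0 0 0 0 0" --pt "1 0 0 0 0 0 0" --pt "1 0 0 0 0 0 0" --pt "1 0 0 0 0 0 0" --pt "1 0 0 0 0 0 0" --pt "1 0 0 0 0 0 0" --pt "1 0 0 0 0 0 0" --pt "1 0 0 0 0 0 0" --pt "1 0 0 0 0 0 0" --pt "1 0 0 0 0 0 0"

```text
time_s: 55.22
tcp_pos: [0.4539, -0.2968, 0.0561]
ee_rot: [[-0.998, -0.065, 0.0], [-0.065, 0.998, 0.0], [-0.0, 0.0, -1.0]]
wrist_force: [0.4, 0.3, -0.7]
gripper_width: 0.18
```

```bash
python3 st.py .514 .2518 .2 -176.29
```

```text
t 55.22 p [ 0.4539 -0.2968  0.0561] yaw -176.29 z [ 0.  0. -1.] F [ 0.45  0.25 -0.7 ] w 0.1796 j [-16.   24.5 -23.2  -0.  -42.3 -70.2]
tool shift [-0.0955  0.5435 -0.1439]
wz 0.0
```

Emit:
jog_arm --pt "1 0 0 -0.003 0 0 0" --pt "1 0 0 -0.008 0 0 0" --pt "1 0 0 -0.018 0 0 0" --pt "1 0 0 -0.033 0 0 0" --pt "1 0 0 -0.052 0 0 0" --pt "1 0 0 -0.073 0 0 0" --pt "1 0 0 -0.095 0 0 0" --pt "1 0 0 -0.115 0 0 0" --pt "1 0 0 -0.13 0 0 0" --pt "1 0 0 -0.135 0 0 0"

```text
time_s: 56.05
tcp_pos: [0.4549, -0.2972, 0.1945]
ee_rot: [[-0.998, -0.065, 0.005], [-0.065, 0.998, -0.002], [-0.005, -0.002, -1.0]]
wrist_force: [0.7, -0.7, -4.3]
gripper_width: 0.182
```

Emit:
jog_arm --pt "1 -0.001 0.004 0 0 0 0" --pt "1 -0.002 0.013 0 0 0 0" --pt "1 -0.005 0.028 0 0 0 0" --pt "1 -0.008 0.048 0 0 0 0" --pt "1 -0.013 0.072 0 0 0 0" --pt "1 -0.017 0.098 0 0 0 0" --pt "1 -0.022 0.125 0 0 0 0" --pt "1 -0.027 0.152 0 0 0 0" --pt "1 -0.031 0.179 0 0 0 0" --pt "1 -0.036 0.206 0 0 0 0"

```text
time_s: 56.88
tcp_pos: [0.4748, -0.087, 0.1895]
ee_rot: [[-0.998, -0.065, -0.004], [-0.065, 0.998, 0.0], [0.004, 0.001, -1.0]]
wrist_force: [0.8, 0.5, -4.4]
gripper_width: 0.185
```

Emit:
jog_arm --pt "1 -0.005 0.027 0 0 0 0" --pt "1 -0.009 0.054 0 0 0 0" --pt "1 -0.014 0.081 0 0 0 0" --pt "1 -0.019 0.107 0 0 0 0" --pt "1 -0.023 0.132 0 0 0 0" --pt "1 -0.028 0.157 0 0 0 0" --pt "1 -0.032 0.182 0 0 0 0" --pt "1 -0.036 0.206 0 0 0 0" --pt "1 -0.04 0.229 0 0 0 0" --pt "1 -0.044 0.252 0 0 0 0"

```text
time_s: 57.72
tcp_pos: [0.5023, 0.1667, 0.1893]
ee_rot: [[-0.998, -0.065, -0.004], [-0.065, 0.998, -0.002], [0.004, -0.001, -1.0]]
wrist_force: [0.5, 0.2, -4.7]
gripper_width: 0.181
```

Emit:
jog_arm --pt "1 -0.004 0.022 0 0 0 0" --pt "1 -0.007 0.041 0 0 0 0" --pt "1 -0.01 0.057 0 0 0 0" --pt "1 -0.012 0.07 0 0 0 0" --pt "1 -0.014 0.079 0 0 0 0" --pt "1 -0.015 0.084 0 0 0 0" --pt "1 -0.0158 0.0855 0 0 0 0" --pt "1 -0.0158 0.0855 0 0 0 0" --pt "1 -0.0158 0.0855 0 0 0 0" --pt "1 -0.0158 0.0855 0 0 0 0"

```text
time_s: 58.55
tcp_pos: [0.5142, 0.251, 0.1912]
ee_rot: [[-0.998, -0.064, -0.0], [-0.064, 0.998, -0.0], [0.0, -0.0, -1.0]]
wrist_force: [-0.5, -0.9, -5.2]
gripper_width: 0.183
```

```bash
python3 - <<'E'
from station import *
from h import *
c=capture("side"); crop(c,130,80,260,235,5,f"pics/s_side.png")
E
python3 st.py .5143 .2518 .07 -176.29
```

```text
t 58.6 p [0.5143 0.251  0.1913] yaw -176.34 z [-1.e-04 -1.e-04 -1.e+00] F [-0.59  0.62 -5.25] w 0.1823 j [  42.2   18.3   -9.8   -0.   -61.8 -128.6]
tool shift [-1.000e-04  8.000e-04  1.213e-01]
wz -0.0009
```

View pics/s_side.png

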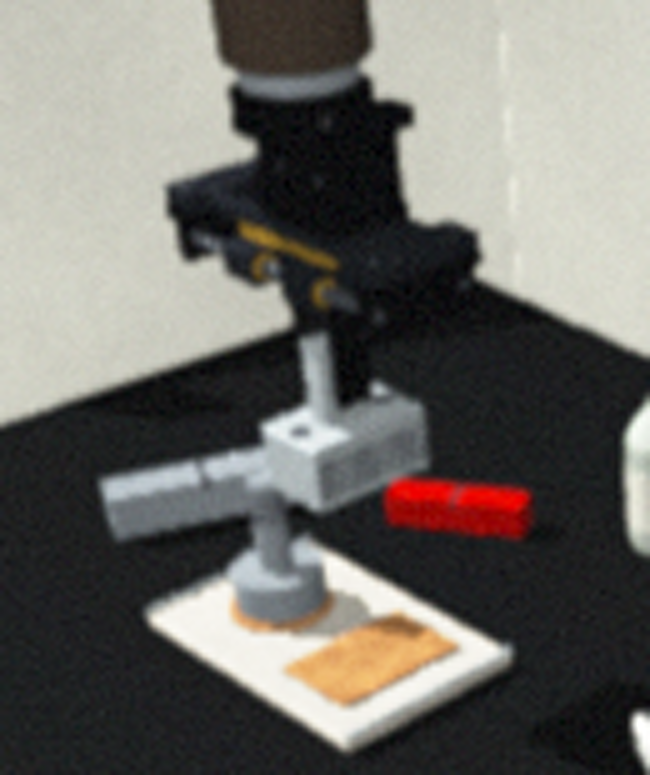

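Emit:
jog_arm --pt "1 0 0 0.006 0 0 0" --pt "1 0 0 0.018 0 0 0" --pt "1 0 0.0005 0.035 0 0 0" --pt "1 0 0.0005 0.055 0 0 0" --pt "1 0 0.0005 0.075 0 0 0" --pt "1 0 0.0005 0.093 0 0 0" --pt "1 0 0.0005 0.107 0 0 0" --pt "1 0 0.0005 0.116 0 0 0" --pt "1 0 0.0005 0.12 0 0 0" --pt "1 0 0.0005 0.121 0 0 0"

```text
time_s: 59.43
tcp_pos: [0.5142, 0.252, 0.0695]
ee_rot: [[-0.998, -0.065, -0.001], [-0.065, 0.998, -0.001], [0.001, -0.001, -1.0]]
wrist_force: [0.0, 0.1, -5.1]
gripper_width: 0.184
```

Emit:
jog_arm --pt "1 0 0 0.0005 0 0 0" --pt "1 0 0 0.001 0 0 0" --pt "1 0 0 0.0015 0 0 0" --pt "1 0 0 0.002 0 0 0" --pt "1 0 0 0.0023 0 0 0" --pt "1 0 0 0.0026 0 0 0" --pt "1 0 0 0.0029 0 0 0" --pt "1 0 0 0.0032 0 0 0" --pt "1 0 0 0.0032 0 0 0" --pt "1 0 0 0.0032 0 0 0"

```text
time_s: 60.27
tcp_pos: [0.5143, 0.2523, 0.0669]
ee_rot: [[-0.998, -0.065, -0.0], [-0.065, 0.998, -0.0], [0.0, -0.0, -1.0]]
wrist_force: [0.3, -0.4, -5.6]
gripper_width: 0.177
```

```bash
python3 st.py .5143 .2518 .0662 -176.29
```

```text
t 60.27 p [0.5143 0.2523 0.0669] yaw -176.29 z [-1.e-04 -1.e-04 -1.e+00] F [ 0.31 -0.44 -5.57] w 0.1774 j [  42.3   26.1  -18.2   -0.   -45.7 -128.6]
tool shift [-0.     -0.0005  0.0007]
wz 0.0
```

Emit:
jog_arm --pt "1 0 0 0.0003 0 0 0" --pt "1 0 0 0.0006 0 0 0" --pt "1 0 0 0.0009 0 0 0" --pt "1 0 0 0.0011 0 0 0" --pt "1 0 0 0.0013 0 0 0" --pt "1 0 0 0.0013 0 0 0" --pt "1 0 0 0.0013 0 0 0" --pt "1 0 0 0.0013 0 0 0" --pt "1 0 0 0.0013 0 0 0" --pt "1 0 0 0.0013 0 0 0"

```text
time_s: 61.1
tcp_pos: [0.5143, 0.2523, 0.0661]
ee_rot: [[-0.998, -0.065, 0.0], [-0.065, 0.998, 0.0], [-0.0, -0.0, -1.0]]
wrist_force: [-3.3, -1.1, 1.8]
gripper_width: 0.182
```

Contact; release and rise.

Emit:
jog_arm --pt "0.5 0 0 0 0 0 0" --pt "0.3 0 0 0 0 0 0" --pt "0 0 0 0 0 0 0" --pt "-0.5 0 0 0 0 0 0" --pt "-1 0 0 0 0 0 0" --pt "-1 0 0 0 0 0 0" --pt "-1 0 0 0 0 0 0" --pt "-1 0 0 0 0 0 0" --pt "-1 0 0 0 0 0 0" --pt "-1 0 0 0 0 0 0"

```text
time_s: 61.93
tcp_pos: [0.5143, 0.2523, 0.0656]
ee_rot: [[-0.998, -0.065, 0.0], [-0.065, 0.998, -0.0], [-0.0, -0.0, -1.0]]
wrist_force: [0.2, -0.7, 0.2]
gripper_width: 0.85
```

Emit:
jog_arm --pt "-1 0 0 -0.004 0 0 0" --pt "-1 0 0 -0.012 0 0 0" --pt "-1 0 0 -0.025 0 0 0" --pt "-1 0 0 -0.042 0 0 0" --pt "-1 0 0 -0.062 0 0 0" --pt "-1 0 0 -0.084 0 0 0" --pt "-1 0 0 -0.106 0 0 0" --pt "-1 0 0 -0.125 0 0 0" --pt "-1 0 0 -0.138 0 0 0" --pt "-1 0 0 -0.143 0 0 0"

```text
time_s: 62.77
tcp_pos: [0.5154, 0.253, 0.2122]
ee_rot: [[-0.998, -0.065, 0.005], [-0.065, 0.998, 0.003], [-0.005, 0.003, -1.0]]
wrist_force: [0.5, 0.5, 0.4]
gripper_width: 0.997
```

Emit:
jog_arm --pt "-1 0.004 -0.015 -0.003 0 0 0" --pt "-1 0.01 -0.04 -0.005 0 0 0" --pt "-1 0.018 -0.07 -0.008 0 0 0" --pt "-1 0.028 -0.105 -0.01 0 0 0" --pt "-1 0.038 -0.14 -0.012 0 0 0" --pt "-1 0.048 -0.175 -0.015 0 0 0" --pt "-1 0.058 -0.21 -0.018 0 0 0" --pt "-1 0.068 -0.245 -0.02 0 0 0" --pt "-1 0.075 -0.27 -0.02 0 0 0" --pt "-1 0.08 -0.29 -0.02 0 0 0"

```text
time_s: 63.6
tcp_pos: [0.4512, -0.0448, 0.2283]
ee_rot: [[-0.998, -0.063, -0.001], [-0.063, 0.998, -0.0], [0.001, -0.0, -1.0]]
wrist_force: [0.1, -0.4, 0.4]
gripper_width: 0.999
```

Emit:
jog_arm --pt "-1 0.01 -0.03 0 0 0 0" --pt "-1 0.02 -0.06 0 0 0 0" --pt "-1 0.03 -0.09 0 0 0 0" --pt "-1 0.04 -0.12 0 0 0 0" --pt "-1 0.045 -0.15 0 0 0 0" --pt "-1 0.045 -0.18 0 0 0 0" --pt "-1 0.045 -0.21 0 0 0 0" --pt "-1 0.045 -0.23 0 0 0 0" --pt "-1 0.045 -0.24 0 0 0 0" --pt "-1 0.045 -0.24 0 0 0 0"

```text
time_s: 64.43
tcp_pos: [0.4229, -0.2861, 0.2277]
ee_rot: [[-0.998, -0.062, -0.002], [-0.062, 0.998, 0.001], [0.002, 0.001, -1.0]]
wrist_force: [-0.9, 0.8, -0.1]
gripper_width: 1.0
```

```bash
python3 - <<'E'
from station import *
from ov import *
c=capture("side"); t=capture("top")
cv2.imwrite("pics/z_full.png",c["frame"][:,:,::-1])
R=(0,0,255);G=(0,255,0);Y=(0,255,255)
P=[(circ(.508,.3457,.034,.014),Y),(box(.5145,.252,3.7,.092,.062,.014),Y),(box(.5143,.252,3.7,.08,.05,.054),G),(box(.5143,.252,3.7,.034,.016,.104),R),(circ(.5085,.346,.03,.04),G)]
draw(t,P,140,205,250,285,7,"pics/t_top.png"); draw(c,P,145,160,245,235,8,"pics/t_side.png")
P=[(box(.6,-.001,67.8,.1,.024,.084),G),(box(.6,-.001,67.8,.14,.1,.024),R)]
draw(t,P,265,170,365,260,7,"pics/t2_top.png"); draw(c,P,240,195,340,275,7,"pics/t2_side.png")
cv2.imwrite("pics/w.png",cv2.resize(np.hstack([cv2.imread("pics/t2_top.png")[:560],cv2.imread("pics/t2_side.png")[:560]]),None,fx=.57,fy=.57))
E
python3 st.py
```

```text
t 64.53 p [ 0.423  -0.2843  0.228 ] yaw -176.33 z [-1.4e-03  9.0e-04 -1.0e+00] F [-0.64  0.76 -0.35] w 1.0029 j [-15.7  10.6 -14.9  -0.  -64.6 -70.7]
```

View pics/t_top.png

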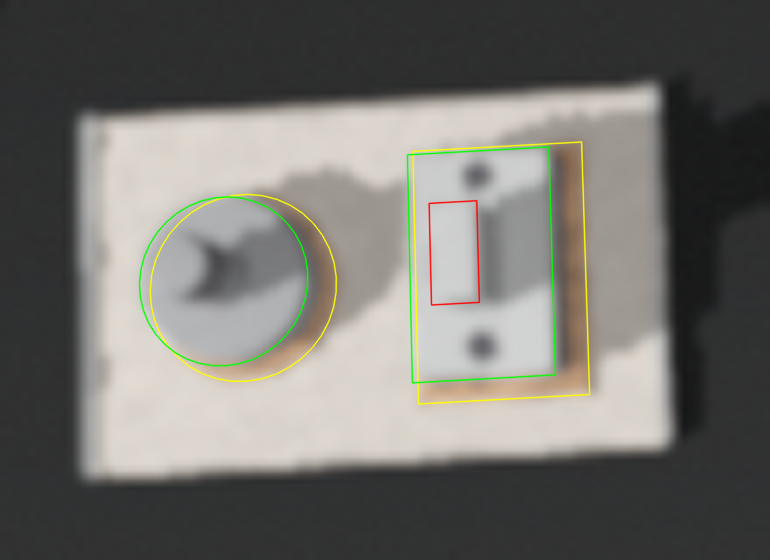

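View pics/t_side.png

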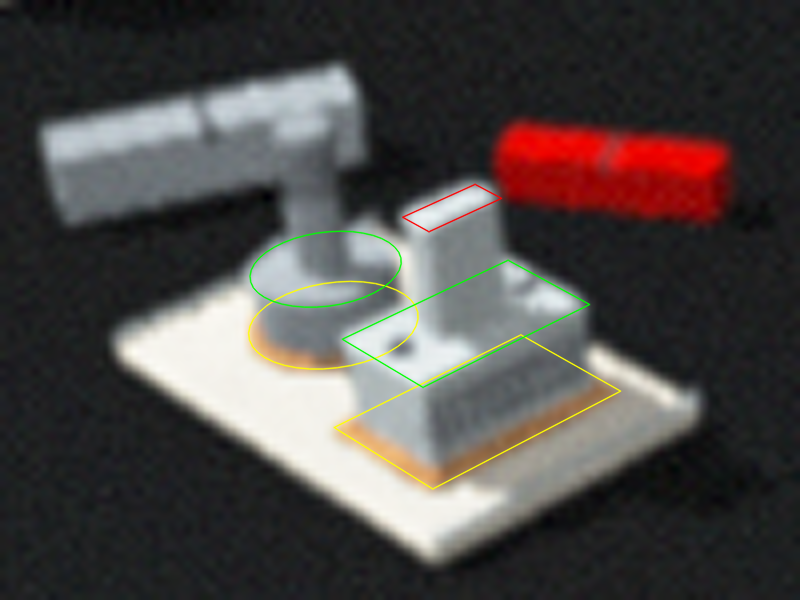

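View pics/w.png

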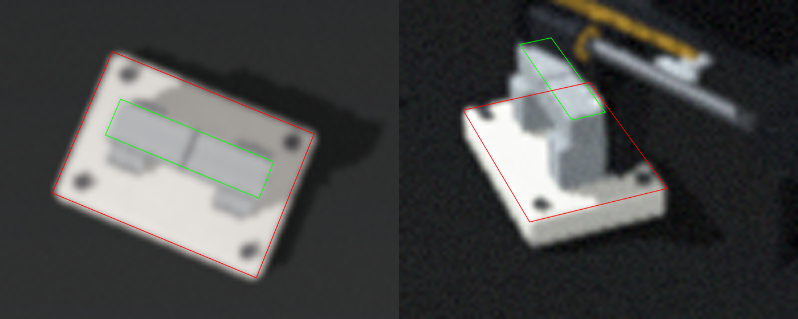

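View pics/z_full.png

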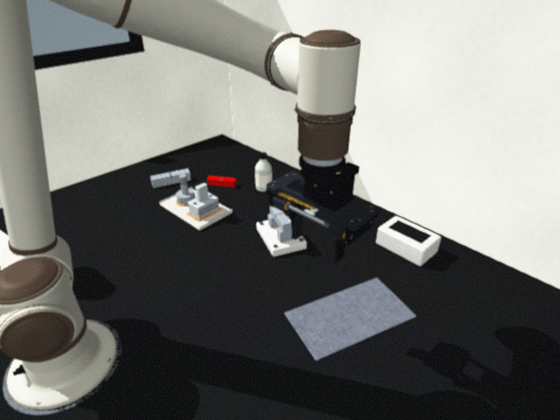

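```bash
python3 -c "
from station import *
print(finish_job())"
```

```text
the job is handed in; nothing more can be done
None
```

The job is handed in, at about 64.5 s on the robot's clock out of the 134 s allowed. The hand-in reports no verdict, so what follows rests on my own checks.

**What I did:**
- I gripped the weight by its stem and the jaw by its tang, and stood both upright on the grey mat.
- I laid the bar, notch up, across the two anvils while they waited there.
- I put the weight back on the round pad and the jaw back on the oblong pad. Each piece was lowered until the wrist force showed contact before I released it.

**Last checks, from both cameras:**
- **Bar:** it matches the outline I expected on the support's centre to within a few mm, and it is square with the support. The side view of it was partly overlapped by the gripper passing behind.
- **Weight and jaw:** both stand upright and centred on their pads to within a few mm, and the jaw is along its pad.
- **Bottle, wrench and look-alikes:** no move took the arm to them. In the last side view the bottle and both look-alike bars are where they were. The gripper hid the wrench there, and I made no position measurement for it.
- **Arm:** it is open and clear of everything, with under 1 N at the wrist.

**Disagreement:** the top and side cameras differed by about 2–3 mm in y, roughly their stated calibration error. I used a position between the two.

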